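# Load a tilted tacking fixture: foot into its nest, pipe into the V-blocks, clamp shut

## Task

Load the tilted welding fixture for tacking: turn the pipe foot so that its outline fits the cutout pocket and set it fully home, flat on the pocket floor. Then lower the loose 200 mm pipe gently into the two V-blocks above the foot, one end up against the end stop, and finally swing the toggle clamp's handle over until its rubber tip bears on the pipe; leave the can, flange, pipe offcut and reducer where they stand.

Things in the scene. Friction and masses are not known exactly. Their poses are not given: they have to be found in the camera images.
- nest: Steel fixture plate 190 x 236 mm on a low fixed stand, tilted 25 deg sideways: x points up the slope (roughly to the robot's right), y along the pipe's seat (roughly away from the robot), z square out of the plate. Origin on the pocket floor, 72 mm above the bench, below the middle of the pipe's seat. Plate spans x -85 to 105, y -118 to 118 mm. Pocket 7 mm deep, x -52.5 to 36.5, y -57.5 to 57.5, open upward.
- nest_corner (a point): The pocket's corner at plate (-52.5,-57.5) mm is cut off at 45 deg, 33.5 mm along each side, so the foot fits one way only, 2.5 mm clear all round; the top 3.5 mm of the walls is a 45 deg lead-in. Point: where the middle of the foot's clipped edge comes to lie, plate x -34.5, y -39.5, z 8 mm.
- v_seat (a point): Where the pipe's mid point belongs: plate x 0, y 0, z 70.5 mm, pipe axis along plate y, 2.5 mm clear of the foot's web. Two 90 deg V-blocks carry it at plate y -90 to -66 and 66 to 90, x -34 to 34, tops at z 62.6 mm.
- stop_face (a point): Pipe end stop: middle of the face, looking to plate +y, of an upright plate 10 mm thick; plate x 0, y -100, z 70.5 mm; spans x -26 to 26, up to z 92 mm.
- foot_mid (a point): Pipe foot, bare steel, 0.7 kg, flat on the bench: base 8 mm thick, x -50 to 34, y -55 to 55 mm, one corner (-50,-55) clipped at 45 deg; on it an upright web 8 mm thick (x -4 to 4), 90 mm long along y, top 44 mm above the underside. Point: mid web, 22 mm above the underside; z up. Home: axes parallel to the plate's, point at plate (0,0,22) mm. Pinch it by the web.
- foot_corner (a point): Middle of the foot's clipped edge (32 mm along each side), at foot x -34, y -39 mm, on top of the 8 mm base.
- pipe_mid (a point): Steel pipe to load: 48 mm diameter, 200 mm long, about 0.75 kg, both ends alike. Point: on its axis, half-way along; x along the pipe (it may be rolled about x). Lies level in the cradle, axis 50 mm above the bench.
- cradle: Fixed timber cradle under the pipe: board 170 x 90 x 12 mm with notched chocks up to 37 mm high at 50 to 78 mm either side of the middle; the middle 100 mm is free to grip the pipe. Origin under its centre, x along the pipe.
- clamp_handle (a joint): Toggle clamp handle, rad, about plate y: 0 = shut on the pipe (handle square to the plate), about 1 = open (handle thrown back up the slope, away from the V-blocks). The arm is linked and swings 1.6 times as far, its rubber tip coming down on the pipe. Stays about where it is left; moving it takes 1 to 2 N at the grip. With no pipe it stops at -0.06.
- clamp_grip (a point): Middle of the handle's black grip: round, 22 mm diameter, 66 mm long along this point's z (z points to the free end, 33 mm beyond); 91 mm from the pivot.
- clamp_pivot (a point): Handle pivot, plate x 66, y 78, z 104 mm, axis along plate y. Clamp and riser fill plate x 48 to 100, y 61 to 97, up to z 110. Open, the arm stands up at x 65 to 135, y 67 to 89, up to z 185 mm: clear of a pipe lowered along z.
- can: Bystander: upright can, 60 mm diameter, 140 mm tall. Origin under its centre.
- flange: Bystander: weld-neck flange lying flat, 96 mm diameter, 44 mm tall. Origin under its centre.
- offcut: Bystander: short thick pipe offcut standing on end, 60 mm diameter, 90 mm tall. Origin under its centre.
- reducer: Bystander: cone-shaped pipe reducer standing on its wide end, 60 mm diameter, 75 mm tall. Origin under its centre.
Not all that is in view belongs to the job. Leave any orange or purple look-alike of the part that bears foot_mid alone.

How it is judged:
On the way, in this order (a step that is already met when the one before it is completed fails the run):
1. the foot lies home in the pocket, let go (x of foot_mid in the frame of nest between -0.004 and 0.004 m and y of foot_mid in the frame of nest between -0.004 and 0.004 m and z of foot_mid in the frame of nest between 0.0195 and 0.0245 m and distance between foot_corner and nest_corner below 0.007 m and angle between the z axis of foot_mid and the z axis of nest, either way round below 0.035 rad and contact force between the fingers and foot below 0.2 N), for 0.2 s.
2. the pipe rests in both V-blocks against the end stop, over the seated foot (x of foot_mid in the frame of nest between -0.004 and 0.004 m and y of foot_mid in the frame of nest between -0.004 and 0.004 m and z of foot_mid in the frame of nest between 0.0195 and 0.0245 m and distance between foot_corner and nest_corner below 0.007 m and angle between the z axis of foot_mid and the z axis of nest, either way round below 0.035 rad and x of pipe_mid in the frame of nest between -0.003 and 0.003 m and z of pipe_mid in the frame of nest between 0.0675 and 0.0735 m and y of pipe_mid in the frame of nest between -0.006 and 0.006 m and angle between the x axis of pipe_mid and the y axis of nest, either way round below 0.04 rad), for 0.2 s.
3. the clamp is shut on the pipe (all of step 2 and value of joint clamp_handle below 0.06 rad and contact force between clamp_arm and pipe above 0.3 N), for 0.2 s.
At the end, for the whole second after the job is handed in: Foot home: point within 4 mm, depth 2.5 mm, 2 degrees, clipped corner in the cut corner. Pipe in both V-blocks: axis within 3 mm and 2.3 degrees, end within 6 mm of the stop. Clamp handle below 0.06 rad, tip bearing on the pipe. All released and at rest (all of step 3 and linear speed of each of foot, pipe below 0.01 m/s); the robot touches nothing.
It fails at once if the can is pushed more than 30 mm or knocked over (distance of can from where it was at the start of the episode above 0.03 m or angle between can's own z axis and vertical above 0.5 rad).
It fails at once if the flange is pushed more than 30 mm or knocked over (distance of flange from where it was at the start of the episode above 0.03 m or angle between flange's own z axis and vertical above 0.5 rad).
It fails at once if the offcut is pushed more than 30 mm or knocked over (distance of offcut from where it was at the start of the episode above 0.03 m or angle between offcut's own z axis and vertical above 0.5 rad).
It fails at once if the reducer is pushed more than 30 mm or knocked over (distance of reducer from where it was at the start of the episode above 0.03 m or angle between reducer's own z axis and vertical above 0.5 rad).
It fails at once if the pipe is dropped or slammed into the V-blocks instead of being lowered (z of pipe_mid in the frame of nest between 0.06 and 0.09 m and distance between pipe_mid and nest below 0.11 m and linear speed of pipe above 0.4 m/s).
It also fails if it takes over 72 s, if anything falls off the work surface, if the arm or the gripper's body presses on something with over 40 N, if the wrist force passes 120 N, or if a joint passes its speed limit or range.

## Robot

A 6-joint arm with a two-finger parallel gripper is mounted at the origin on the work surface. World frame = base frame: x ahead of the robot, y to its left, z up, the work surface at z = 0. Lengths are in m, angles in rad, forces in N, time in s.
With the tool pointing down it reaches from about 0.35 to 0.875 m from the base axis. Payload 4.2 kg.
Tool frame: the origin (TCP) lies between the finger pads; the fingertips stand 19 mm ahead of it and the grasp point (between the pads) is the TCP (nose_length is the distance from the TCP to the fingertips, in m); z points along the fingers, y is the direction in which the jaws open and shut (so a half turn about z gives the same grasp; the last joint's range is limited). The gripper opens to 87 mm and grips with 3 to 60 N. Pads are 19 mm wide; open, the fingers measure 117 mm over their backs; the gripper's body (75 mm by 190 mm) begins 51 mm behind the grasp point.
Start: joints at [1.485, 0.385, 0.008, 0, -1.194, -0.259], TCP at [0.211, 0.588, 0.242] pointing down, gripper open.
Joint ranges: [-3.14, 3.14], [-1.21, 2.06], [-1.07, 1.41], [-3.16, 2.05], [-2.99, -0.16], [-3.1, 3.1]. Speed limits (rad/s): [2.79, 2.79, 3.14, 3.14, 3.14, 3.14].

## Interface

Orientations are given as [roll, pitch, yaw] about the fixed x, y, z axes, in that order (R = Rz(yaw) Ry(pitch) Rx(roll)).
In Python, from station import sense, camera, calibration, finish_job, nose_length gives the robot as it stands.
- The arm moves only by the shell command python3 -m creep 'ROWS' [OPENING]. ROWS is JSON, one flat list of numbers, 6 for each row, row after row: the shift along the tool's x, y, z in units of 40 mm (1.0 is 40 mm), then the turn, a rotation vector about the tool's x, y, z in units of 6 degrees (1.0 is 6 degrees). A call has 1 to 10 rows; each row is the pose to reach, as a shift and turn from the pose commanded when the call began, along the tool's axes at that moment; what a row does not reach only later rows make up. A row lasts 1/8 s, in which the tool goes at most 62.5 mm and 10.7 degrees, less where a joint would pass 70% of its speed; a pose out of reach is approached as far as the arm can. A call with a gripper value outside its range is refused whole. OPENING is the opening, from -1 (shut) to 1 (fully open), set as the call begins (- or left out, the last holds). The fingers move at their own pace and stop on an object; the grip force is fixed at half the most. Time passes only in rows, so rows that repeat a pose let the fingers close. It gives the time, the measured TCP pose, the force and the opening at its end, in the units of the state.
- sense(): the state, without advancing time (a new reading comes with each control period).
- camera(name): name is "side" or "top"; returns the picture (400x640x3 uint8, red, green, blue); there is no depth.
- calibration(name): a dict with "vfov" (degrees; the focal length in pixels is half the picture's height over the tangent of half this angle, whatever the lens; pixels are square), "cx", "cy" (the principal point, pixels), "rvec" (rotation vector, rad) and "tvec" (3), from world to camera coordinates, as OpenCV has them. Camera axes: x right, y down, z forward; pixel columns grow to the right and rows downward; lengths in m; the calibration is good to about 2 mm. A picture is of the moment at which its call begins. calibration takes no time and is no camera call.
- finish_job(): hands the job in, once; it reports no verdict.
The state is a dict: "t": time; "joint_pos": joint angles; "joint_vel": joint speeds; "tau": joint torques, N m; "tcp_pos": TCP position; "orientation": TCP orientation; "force": force on the tool from outside, world axes, zero at the start; "wrist_torque": the same for the moment, N m; "finger_gap": opening from 0.0 (shut) to 1.0 (fully open).
Only numpy, scipy, OpenCV 4.12 (cv2) and the standard library are available. Lean on these libraries where they do the work, as an engineer would, in place of code of your own. Each camera call takes 0.05 s, during which the arm holds its last target.

## Working session

There is one attempt and no reset: what is moved stays moved. The work goes in short steps, Python scripts to look and compute and a shell command to move; the robot and the scene stay as the last step left them, time stands still between calls to the robot, and variables do not carry over. Pictures are saved under pics/ and viewed, and the job is handed in when it is done.

```bash
ls; mkdir -p pics
python3 - <<'E'
from station import sense,camera,calibration,nose_length
import cv2
for n in("side","top"):
    im=camera(n); cv2.imwrite(f"pics/{n}0.png",im[:,:,::-1]); print(n,calibration(n))
print(sense(),nose_length)
E
```

```text
pics
side {'vfov': 54.0934676369654, 'cx': 314.2184837665317, 'cy': 197.19120297222187, 'rvec': array([ 2.35126294, -0.08426926,  0.0472977 ]), 'tvec': array([-0.47910817,  0.14365763,  1.35276865])}
top {'vfov': 49.366831008221666, 'cx': 319.53289343273605, 'cy': 200.83224859078513, 'rvec': array([ 2.20977934, -2.15325052,  0.09877757]), 'tvec': array([-0.01459988,  0.49750504,  1.59800637])}
{'t': 0.1, 'joint_pos': array([ 1.48459466e+00,  3.85490339e-01,  6.77648205e-03, -4.36199439e-04,
       -1.19398094e+00, -2.58594049e-01]), 'joint_vel': array([-0.00034235, -0.00156174,  0.00350691,  0.00192385,  0.00066021,
        0.00099419]), 'tau': array([ 1.59027077e-03, -3.91688383e+01,  1.87935627e+01,  4.23180252e+00,
        1.34889531e-02, -6.87974443e-05]), 'tcp_pos': array([0.21107032, 0.58776049, 0.24056779]), 'orientation': array([ 3.13965364e+00, -9.36717963e-05, -3.44956519e-01]), 'force': array([0.81656387, 0.04370453, 0.33116737]), 'wrist_torque': array([-0.0042959 , -0.01191197, -0.01390637]), 'finger_gap': 1.0016963385663256} 0.019
```

View pics/side0.png

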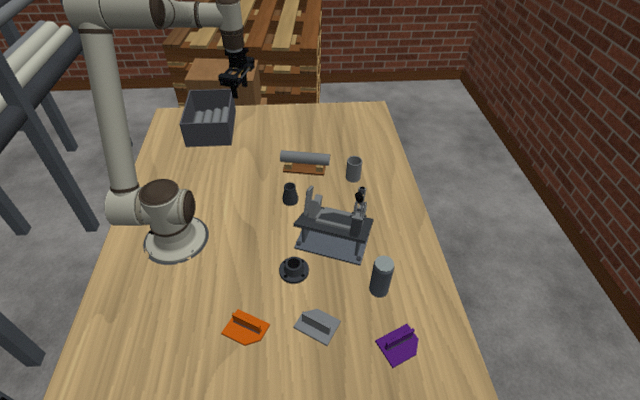

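View pics/top0.png

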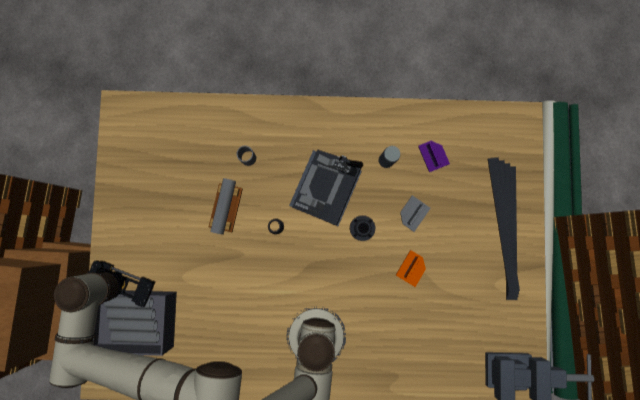

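Run:
```python
import cv2,numpy as np
t=cv2.imread("pics/top0.png");s=cv2.imread("pics/side0.png")
def c(im,x,y,w,h,k):return cv2.resize(im[y:y+h,x:x+w],None,fx=k,fy=k,interpolation=cv2.INTER_CUBIC)
cv2.imwrite("pics/ct_nest.png",c(t,270,135,110,100,6))
cv2.imwrite("pics/cs_nest.png",c(s,280,180,110,90,7))
cv2.imwrite("pics/c_foot.png",np.hstack([c(t,390,185,50,50,7),c(s,285,300,60,50,7)]))
cv2.imwrite("pics/c_pipe.png",np.hstack([c(t,200,170,50,70,6),c(s,270,140,70,70,6)]))
```

```text
(no output)
```

View pics/ct_nest.png

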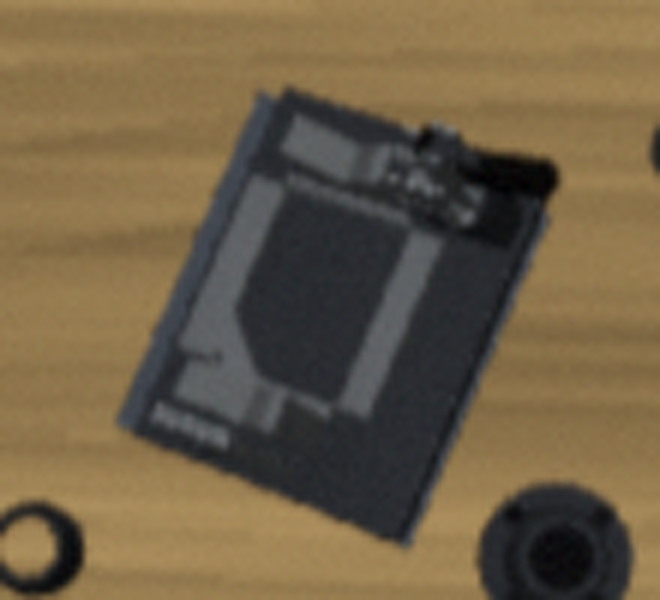

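View pics/cs_nest.png

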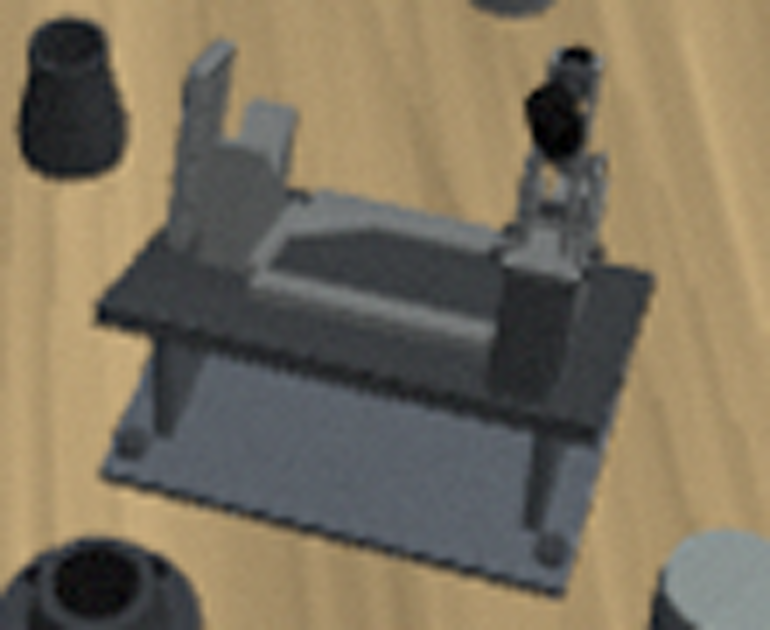

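View pics/c_foot.png

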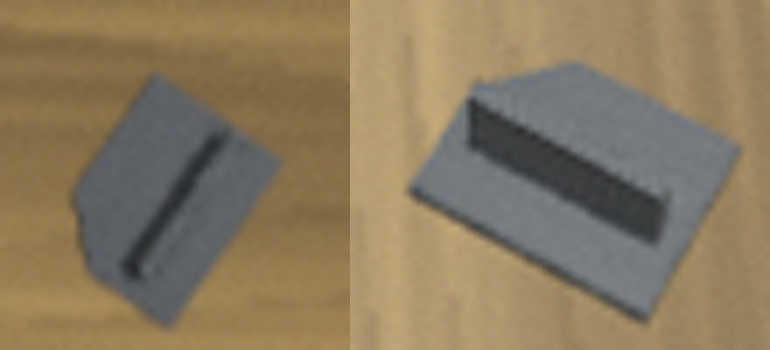

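View pics/c_pipe.png

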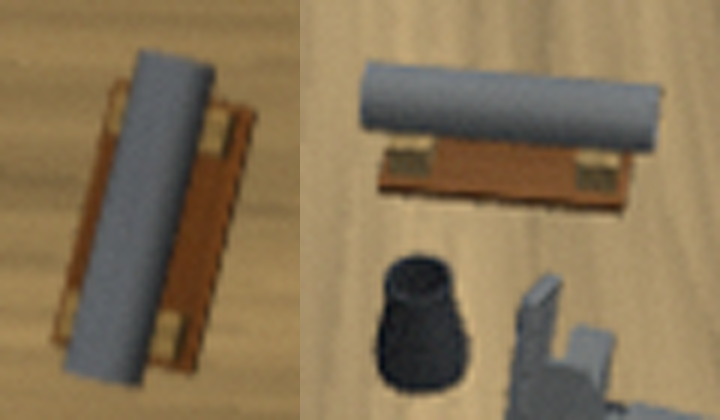

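```bash
cat > h.py <<'E'
import numpy as np,cv2
from station import calibration
def cam(n):
    c=calibration(n);f=200/np.tan(np.radians(c['vfov'])/2)
    K=np.array([[f,0,c['cx']],[0,f,c['cy']],[0,0,1]])
    R=cv2.Rodrigues(np.array(c['rvec']))[0];return K,R,np.array(c['tvec'])
def ray(n,p):
    K,R,t=cam(n);d=R.T@np.linalg.solve(K,[p[0],p[1],1]);return -R.T@t,d/np.linalg.norm(d)
def onz(n,p,z):
    o,d=ray(n,p);return o+d*(z-o[2])/d[2]
def tri(pt,ps):
    o1,d1=ray("top",pt);o2,d2=ray("side",ps)
    s=np.linalg.lstsq(np.c_[d1,-d2],o2-o1,rcond=None)[0]
    a,b=o1+s[0]*d1,o2+s[1]*d2;return (a+b)/2,np.linalg.norm(a-b)
def proj(n,P):
    K,R,t=cam(n);q=K@(R@np.asarray(P)+t);return q[:2]/q[2]
def crop(im,x,y,w,h,k):return cv2.resize(im[y:y+h,x:x+w],None,fx=k,fy=k,interpolation=cv2.INTER_CUBIC)
E
python3 - <<'E'
from h import *
for n in("top","side"): print(n,ray(n,(320,200)))
t=cv2.imread("pics/top0.png");s=cv2.imread("pics/side0.png")
def lab(im,x,y,w,h,k,step=10):
    c=np.clip(crop(im,x,y,w,h,k).astype(float)*1.7,0,255).astype(np.uint8)
    for u in range(x-x%step+step,x+w,step): cv2.line(c,(int((u-x+.5)*k),0),(int((u-x+.5)*k),8),(0,0,255),1);cv2.putText(c,str(u),(int((u-x+.5)*k)-12,20),0,.4,(0,0,255),1)
    for v in range(y-y%step+step,y+h,step): cv2.line(c,(0,int((v-y+.5)*k)),(8,int((v-y+.5)*k)),(0,0,255),1);cv2.putText(c,str(v),(10,int((v-y+.5)*k)+4),0,.4,(0,0,255),1)
    return c
cv2.imwrite("pics/n1.png",lab(t,286,145,80,60,10));cv2.imwrite("pics/n1b.png",lab(t,286,175,80,55,10))
cv2.imwrite("pics/n2.png",lab(s,290,183,80,60,10))
E
```

```text
top (array([0.36195266, 0.00723545, 1.63410118]), array([ 0.08579314, -0.0065458 , -0.99629147]))
side (array([ 0.40377312, -0.89198662,  1.05900534]), array([ 0.07400721,  0.7011173 , -0.70919494]))
```

View pics/n1.png

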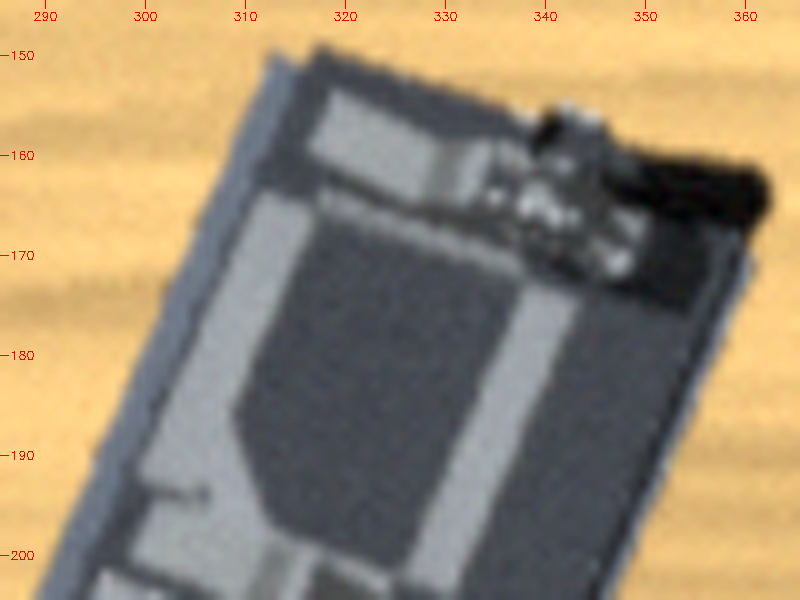

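View pics/n1b.png

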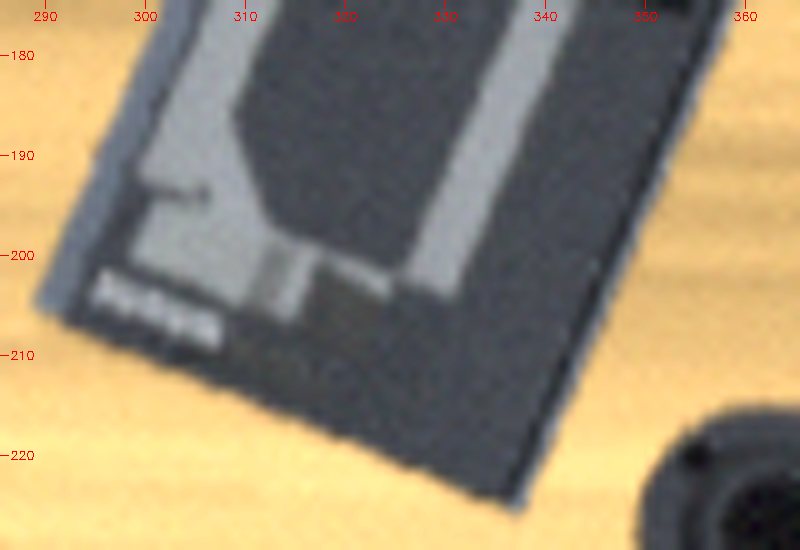

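View pics/n2.png

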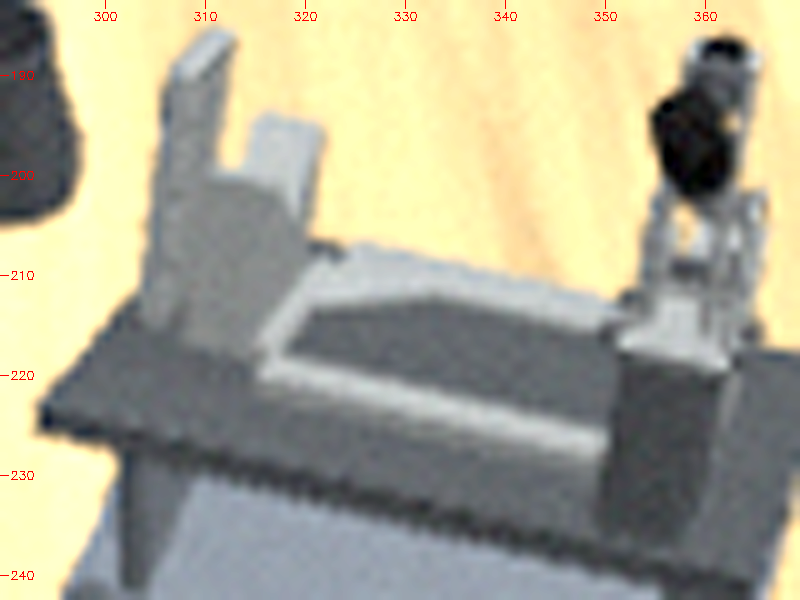

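```bash
cat > nest.py <<'E'
from h import *
from scipy.optimize import least_squares
def Rn(yaw,t=np.radians(25)):
    # x up slope: horizontal dir a at yaw, y horizontal
    y=np.array([-np.sin(yaw),np.cos(yaw),0]);a=np.array([np.cos(yaw),np.sin(yaw),0])
    x=a*np.cos(t)+np.array([0,0,np.sin(t)]);return np.c_[x,y,np.cross(x,y)]
T=[((-85,118,0),(317.3,149.5)),((-85,-118,0),(291.7,206)),((105,-118,0),(336,224)),
 ((-52.5,57.5,0),(317,167)),((36.5,57.5,0),(337.7,172.5)),((36.5,-57.5,0),(326.3,201)),((-52.5,-24,0),(309,185.7)),((-19,-57.5,0),(312.7,197))]
S=[((105,-118,0),(294,223.5)),((105,118,0),(365,240.5)),((-85,118,0),(373.2,218.8)),((-52.5,-24,0),(333,212.5)),((-19,-57.5,0),(320,213.5))]
def fit(L):
    def f(p):
        R=Rn(p[2]);o=np.array([p[0],p[1],.072]);r=[]
        for n,m,q in L: r+=list(proj(n,o+R@np.array(m)/1000)-q)
        return np.array(r)
    s=least_squares(f,[.4,-.03,-2],loss='soft_l1');return s.x,f(s.x).reshape(-1,2).round(2)
if __name__=="__main__":
    t=[("top",a,b) for a,b in T];s=[("side",a,b) for a,b in S]
    for L in(t,s,t+s):
        p,r=fit(L);print(p.round(4),np.degrees(p[2]).round(2));print(r.tolist())
E
python3 nest.py
```

```text
[ 0.5543 -0.0143 -1.9438] -111.37
[[-0.73, -1.19], [-0.05, 0.58], [-0.2, 0.11], [0.56, -1.43], [0.61, 0.0], [-0.39, 0.94], [-0.08, 0.15], [0.27, 0.09]]
[ 0.552 -0.013 -1.948] -111.61
[[-0.92, -0.46], [0.44, 0.1], [0.13, -0.28], [-0.62, 0.18], [0.88, 0.35]]
[ 0.5533 -0.0139 -1.9456] -111.47
[[-0.78, -0.94], [-0.22, 0.79], [-0.4, 0.42], [0.47, -1.18], [0.51, 0.31], [-0.55, 1.22], [-0.2, 0.39], [0.12, 0.34], [-0.44, -0.18], [1.02, 0.26], [0.53, -0.17], [-0.24, 0.36], [1.27, 0.56]]
```

```bash
cat > ov.py <<'E'
from nest import *
def draw(im,n,p,x,y,w,h,k,bright=1.7):
    R=Rn(p[2]);o=np.array([p[0],p[1],.072])
    c=np.clip(crop(im,x,y,w,h,k).astype(float)*bright,0,255).astype(np.uint8)
    def pl(pts,col):
        q=np.array([((proj(n,o+R@np.array(m)/1000)-[x,y]+.5)*k-.5) for m in pts]);cv2.polylines(c,[(q*8).astype(np.int32).reshape(-1,1,2)],True,col,1,cv2.LINE_AA,3)
    pl([(-85,-118,0),(105,-118,0),(105,118,0),(-85,118,0)],(0,0,255))
    pk=lambda e,z:[(-52.5-e,57.5+e,z),(36.5+e,57.5+e,z),(36.5+e,-57.5-e,z),(-19-.414*e,-57.5-e,z),(-52.5-e,-24-.414*e,z)]
    pl(pk(0,0),(0,255,0));pl(pk(3.5,7),(255,0,0))
    for a,b in((-90,-66),(66,90)): pl([(-34,a,62.6),(34,a,62.6),(34,b,62.6),(-34,b,62.6)],(255,0,255))
    pl([(-26,-100,92),(26,-100,92),(26,-110,92),(-26,-110,92)],(0,255,255))
    return c
if __name__=="__main__":
    p=fit([("top",a,b) for a,b in T]+[("side",a,b) for a,b in S])[0]
    cv2.imwrite("pics/o1.png",draw(cv2.imread("pics/top0.png"),"top",p,284,143,85,87,7))
    cv2.imwrite("pics/o2.png",draw(cv2.imread("pics/side0.png"),"side",p,288,180,92,65,8))
E
python3 ov.py
```

```text
(no output)
```

View pics/o1.png

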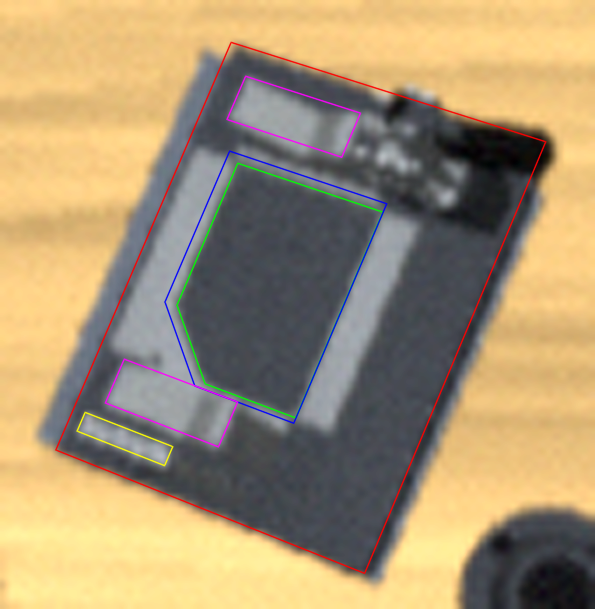

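View pics/o2.png

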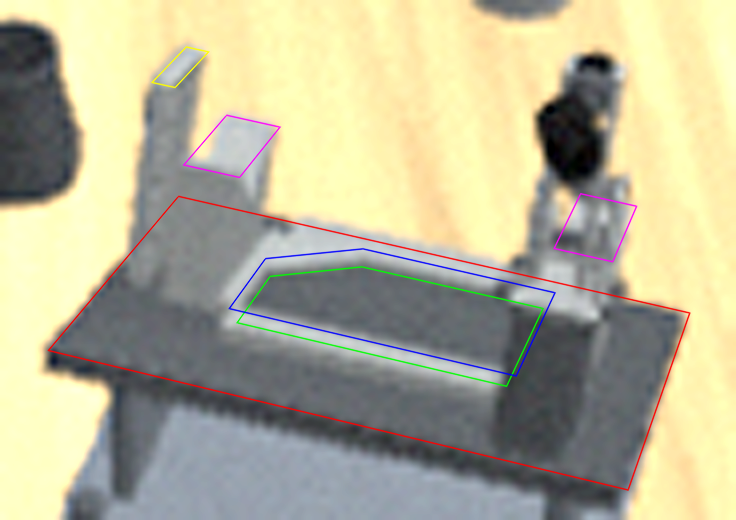

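Run:
```python
from h import *
t=cv2.imread("pics/top0.png");s=cv2.imread("pics/side0.png")
def lab(im,x,y,w,h,k,step=10,b=1.3):
    c=np.clip(crop(im,x,y,w,h,k).astype(float)*b,0,255).astype(np.uint8)
    for u in range(x-x%step+step,x+w,step): cv2.line(c,(int((u-x+.5)*k),0),(int((u-x+.5)*k),8),(0,0,255),1);cv2.putText(c,str(u),(int((u-x+.5)*k)-12,20),0,.4,(0,0,255),1)
    for v in range(y-y%step+step,y+h,step): cv2.line(c,(0,int((v-y+.5)*k)),(8,int((v-y+.5)*k)),(0,0,255),1);cv2.putText(c,str(v),(10,int((v-y+.5)*k)+4),0,.4,(0,0,255),1)
    return c
cv2.imwrite("pics/f1.png",np.hstack([lab(t,396,192,38,42,10),lab(s,292,304,40,42,10)]))
# masks
for n,im,(x,y,w,h) in(("top",t,(395,190,40,45)),("side",s,(285,300,62,50))):
    c=im[y:y+h,x:x+w];big=cv2.resize(c,None,fx=8,fy=8,interpolation=cv2.INTER_CUBIC).astype(int)
    m=((big[...,2]-big[...,0])<18).astype(np.uint8)
    cs=max(cv2.findContours(m,cv2.RETR_EXTERNAL,cv2.CHAIN_APPROX_NONE)[0],key=cv2.contourArea)
    a=cv2.approxPolyDP(cs,8,True)[:,0]
    print(n,((a+.5)/8-.5+[x,y]).round(1).tolist())
```

```text
top [[411.8, 195.3], [401.2, 210.1], [400.3, 213.8], [402.3, 222.9], [413.8, 230.8], [429.4, 207.7]]
side [[302.6, 311.6], [293.4, 327.1], [326.7, 345.1], [340.1, 320.7], [317.3, 308.6]]
```

View pics/f1.png

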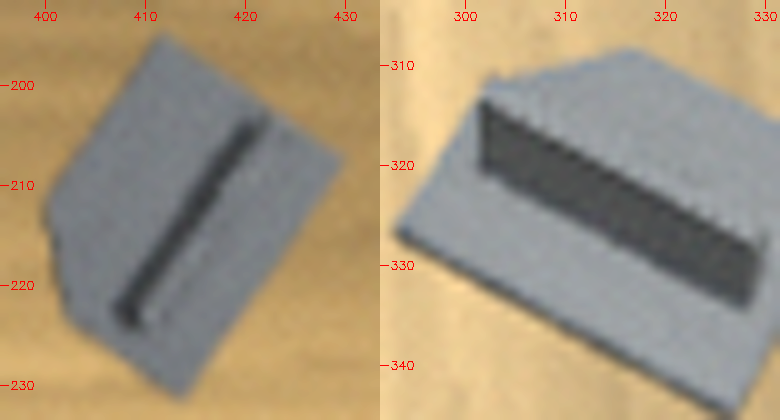

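Run:
```python
from h import *
from scipy.optimize import least_squares
T=[((-50,55,8),(411.8,195.3)),((34,55,8),(429.4,207.7)),((34,-55,4),(413.8,230.8)),((-18,-55,8),(402.3,222.9)),((-50,-23,8),(400.5,212))]
S=[((34,-55,8),(293.4,327)),((34,55,0),(326.7,345.1)),((-50,55,8),(340.1,320.7)),((-50,-23,8),(317.3,308.6)),((4,-45,44),(301.7,313.5)),((4,45,44),(329.7,328.3))]
t=[("top",a,b) for a,b in T];s=[("side",a,b) for a,b in S]
for L in(t,s,t+s):
    def f(p):
        c,q=np.cos(p[2]),np.sin(p[2]);R=np.array([[c,-q,0],[q,c,0],[0,0,1]]);o=np.array([p[0],p[1],0]);r=[]
        for n,m,v in L:r+=list(proj(n,o+R@np.array(m)/1000)-v)
        return np.array(r)
    x=least_squares(f,[.45,-.35,-2],loss='soft_l1').x;print(x.round(4),np.degrees(x[2]).round(2),f(x).reshape(-1,2).round(2).tolist())
```

```text
[ 0.4577 -0.3589 -2.1567] -123.57 [[-0.1, -0.64], [0.82, -0.24], [-0.18, 0.74], [0.04, 0.62], [-0.43, -0.39]]
[ 0.4578 -0.3578 -2.1547] -123.46 [[-0.25, -0.37], [0.43, 1.17], [0.65, -0.3], [-0.15, -0.19], [-0.38, 0.02], [-0.19, -0.08]]
[ 0.4578 -0.3582 -2.1551] -123.48 [[-0.33, -0.66], [0.62, -0.29], [-0.35, 0.71], [-0.13, 0.61], [-0.63, -0.39], [-0.26, -0.25], [0.42, 1.31], [0.66, -0.16], [-0.15, -0.07], [-0.39, 0.14], [-0.19, 0.06]]
```

```bash
cat > plan.py <<'E'
from h import *
from nest import Rn
from station import sense
from scipy.spatial.transform import Rotation as Ro
def cur():
    s=sense();return np.array(s['tcp_pos']),Ro.from_euler('xyz',s['orientation']),s
def rel(P,R):
    p,r,s=cur();return r.inv().apply(np.asarray(P)-p)/.04,np.degrees((r.inv()*R).as_rotvec())/6
def show(P,R):
    a,b=rel(P,R);print("shift",a.round(3),"turn",b.round(3),"min rows",np.ceil(max(np.linalg.norm(a)*.04/.0625,np.linalg.norm(b)*6/10.7)))
NO=np.array([.5533,-.0139,.072]);NY=-1.9456
RN=Rn(NY)
def nest(m):return NO+RN@np.array(m)/1000
# tool on nest: z=-zn, y=xn, x=y×z
def tool_nest(): z=-RN[:,2];y=RN[:,0];return Ro.from_matrix(np.c_[np.cross(y,z),y,z])
def down(yaw): return Ro.from_euler('xyz',[np.pi,0,yaw])
def tonest(P):return RN.T@(np.asarray(P)-NO)*1000
if __name__=="__main__":
    show((.36,.05,.24),down(-.46));show((.4578,-.3582,.15),down(-2.1551+np.pi/2))
    for n,pt in(("can",(390,157)),("flange",(363,228)),("offcut",(246,155)),("reducer",(276,227))):print(n,onz("top",pt,.07).round(3))
E
python3 plan.py
```

```text
shift [ 8.05  11.393  0.037] turn [ 0.018 -0.002  1.099] min rows 9.0
shift [13.802 20.166  2.305] turn [ 0.018 -0.003  2.286] min rows 16.0
can [ 0.66  -0.254  0.07 ]
flange [ 0.4  -0.16  0.07]
offcut [0.654 0.27  0.07 ]
reducer [0.395 0.152 0.07 ]
```

```bash
python3 -m creep '[0.8,1.14,0,0,0,0.11, 1.6,2.28,0,0,0,0.22, 2.4,3.42,0,0,0,0.33, 3.2,4.56,0,0,0,0.44, 4.0,5.7,0,0,0,0.55, 4.8,6.84,0,0,0,0.66, 5.6,7.98,0,0,0,0.77, 6.4,9.12,0,0,0,0.88, 7.2,10.26,0,0,0,0.99, 8.05,11.4,0,0,0,1.1]' 0.2; python3 plan.py
```

```text
t: 1.35
tcp_pos: [0.36, 0.0484, 0.2417]
orientation: [-3.141, -0.0, -0.459]
force: [1.5, -0.1, -0.2]
finger_gap: 0.598
shift [-0.017 -0.035  0.042] turn [-0.008 -0.003  0.006] min rows 1.0
shift [6.699 8.03  2.288] turn [-0.008 -0.003  1.193] min rows 7.0
can [ 0.66  -0.254  0.07 ]
flange [ 0.4  -0.16  0.07]
offcut [0.654 0.27  0.07 ]
reducer [0.395 0.152 0.07 ]
```

```bash
python3 -m creep '[0.84,1.0,0.29,0,0,0.15, 1.68,2.0,0.57,0,0,0.3, 2.5,3.0,0.86,0,0,0.45, 3.35,4.0,1.14,0,0,0.6, 4.2,5.0,1.43,0,0,0.75, 5.0,6.0,1.72,0,0,0.9, 5.86,7.03,2.0,0,0,1.05, 6.7,8.03,2.28,0,0,1.2, 6.7,8.03,2.28,0,0,1.2]' -0.1
python3 - <<'E'
from plan import *
from station import camera
im=camera("top");cv2.imwrite("pics/t1.png",im[:,:,::-1]);im2=camera("side");cv2.imwrite("pics/s1.png",im2[:,:,::-1])
cv2.imwrite("pics/v1.png",np.hstack([crop(im[:,:,::-1],370,160,80,100,5),crop(im2[:,:,::-1],270,240,80,100,5)]))
show((.4578,-.3582,.03),down(-2.1551+np.pi/2))
print(proj("top",cur()[0]+[0,0,-.019]),proj("side",cur()[0]+[0,0,-.019]))
E
```

```text
t: 2.48
tcp_pos: [0.4572, -0.3591, 0.1479]
orientation: [3.141, 0.003, -0.59]
force: [-0.4, 0.5, 0.6]
finger_gap: 0.449
shift [0.044 0.02  2.983] turn [ 0.001  0.021 -0.025] min rows 2.0
[421.84491881 212.56827397] [315.94807692 303.24974553]
```

View pics/v1.png

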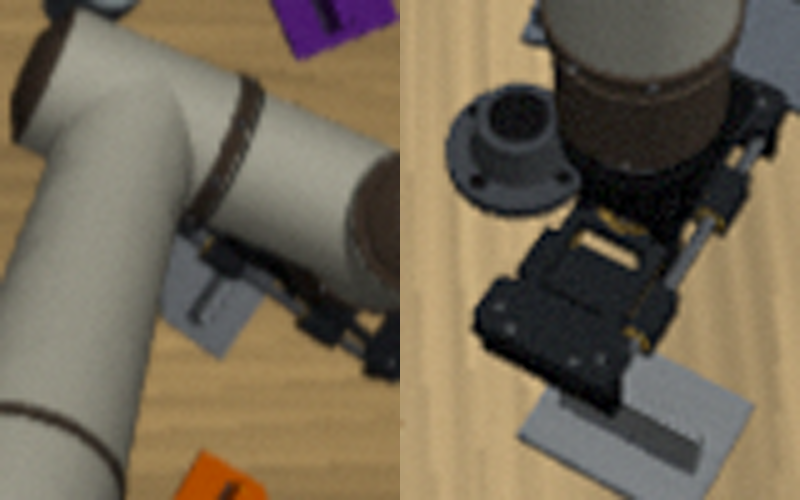

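Run:
```python
from plan import *
p,r,s=cur()
for sx in(-1,1):
  for sy in(-1,1):
    q=p+r.apply([sx*.0375,sy*.095,-.051]); print(sx,sy,q.round(3),(proj("side",q)-[270,240])*5+[400,0],(proj("top",q)-[370,160])*5)
```

```text
-1 -1 [ 0.478 -0.257  0.2  ] [656.44543171  81.2481204 ] [134.45883274 220.49074723]
-1 1 [ 0.373 -0.415  0.2  ] [467.13247408 360.20681434] [372.83376798 386.13691221]
1 -1 [ 0.541 -0.298  0.2  ] [781.32164063 138.59312705] [197.85261551 128.44394798]
1 1 [ 0.436 -0.457  0.2  ] [602.85938983 432.75023991] [435.64509177 292.93057653]
```

```bash
python3 -m creep '[0.04,0.02,0.7,0,0,0, 0.04,0.02,1.5,0,0,0, 0.04,0.02,2.2,0,0,0, 0.04,0.02,2.7,0,0,0, 0.04,0.02,2.95,0,0,0, 0.04,0.02,2.95,0,0,0]'; python3 -m creep '[0,0,0,0,0,0, 0,0,0,0,0,0, 0,0,0,0,0,0, 0,0,0,0,0,0, 0,0,0,0,0,0, 0,0,0,0,0,0]' -1; python3 -m creep '[0,0,-0.4,0,0,0, 0,0,-1,0,0,0, 0,0,-2,0,0,0, 0,0,-3,0,0,0, 0,0,-4,0,0,0, 0,0,-5,0,0,0, 0,0,-5,0,0,0]'
python3 - <<'E'
from plan import *
print(cur()[2]['force'],cur()[2]['wrist_torque'],cur()[2]['finger_gap'])
for z in (200,150,120,70,30):
  print(z,nest((0,0,z)).round(3),end=' ');show(nest((0,0,z)),tool_nest())
E
```

```text
t: 3.32
tcp_pos: [0.4586, -0.3574, 0.0325]
orientation: [3.141, 0.001, -0.585]
force: [0.0, 1.0, 0.1]
finger_gap: 0.449
t: 4.08
tcp_pos: [0.4585, -0.3584, 0.0327]
orientation: [3.141, -0.0, -0.586]
force: [-1.5, -1.4, 3.1]
finger_gap: 0.089
t: 4.95
tcp_pos: [0.46, -0.3585, 0.2354]
orientation: [-3.14, -0.007, -0.585]
force: [-0.4, -0.8, -6.5]
finger_gap: 0.091
[-0.3674485  -0.82237798 -6.50640452] [-0.02351112 -0.08365737  0.09123502] 0.09092678231154028
200 [0.584 0.065 0.253] shift [ -3.254 -10.536  -0.452] turn [-4.16   0.369 -1.995] min rows 8.0
150 [0.577 0.045 0.208] shift [ -3.151 -10.017   0.681] turn [-4.16   0.369 -1.995] min rows 7.0
120 [0.572 0.033 0.181] shift [-3.09  -9.706  1.361] turn [-4.16   0.369 -1.995] min rows 7.0
70 [0.564 0.014 0.135] shift [-2.988 -9.188  2.493] turn [-4.16   0.369 -1.995] min rows 7.0
30 [ 0.558 -0.002  0.099] shift [-2.906 -8.773  3.4  ] turn [-4.16   0.369 -1.995] min rows 7.0
```

Run:
```python
from plan import *
print(tonest(cur()[0]).round(0))
show(nest((50,-40,200)),tool_nest());print(nest((50,-40,200)))
```

```text
[391.  39.  -2.]
shift [-3.991 -9.22  -0.988] turn [-4.16   0.369 -1.995] min rows 7.0
[0.53043057 0.03723    0.27439247]
```

```bash
python3 -m creep '[-0.5,-0.9,-0.2,-0.4,0.04,-0.2, -1.0,-1.85,-0.3,-0.83,0.07,-0.4, -1.5,-2.8,-0.4,-1.25,0.11,-0.6, -2.0,-3.7,-0.5,-1.66,0.15,-0.8, -2.5,-4.6,-0.6,-2.1,0.18,-1.0, -2.9,-5.5,-0.7,-2.5,0.22,-1.2, -3.2,-6.5,-0.8,-2.9,0.26,-1.4, -3.5,-7.4,-0.9,-3.3,0.3,-1.6, -3.8,-8.3,-0.95,-3.75,0.33,-1.8, -4.0,-9.22,-1.0,-4.16,0.37,-2.0]'
python3 - <<'E'
from plan import *
for m in((0,0,150),(0,0,110)): show(nest(m),tool_nest())
E
```

```text
t: 6.2
tcp_pos: [0.528, 0.0393, 0.2694]
orientation: [2.703, 0.012, -0.374]
force: [1.0, -0.2, -6.2]
finger_gap: 0.093
shift [ 1.093 -1.171  1.135] turn [0.019 0.097 0.057] min rows 2.0
shift [ 1.103 -1.172  2.135] turn [0.019 0.097 0.057] min rows 2.0
```

```bash
python3 -m creep '[0.36,-0.4,0.5,0,0.04,0.02, 0.73,-0.8,1.0,0,0.07,0.04, 1.1,-1.17,1.5,0.02,0.1,0.06, 1.1,-1.17,2.0,0.02,0.1,0.06, 1.1,-1.17,2.4,0.02,0.1,0.06, 1.1,-1.17,2.4,0.02,0.1,0.06]'
cat > look.py <<'E'
import sys
from ov import *
from plan import *
from station import camera
k=sys.argv[1]
a=camera("top")[:,:,::-1];b=camera("side")[:,:,::-1]
cv2.imwrite(f"pics/t{k}.png",a);cv2.imwrite(f"pics/s{k}.png",b)
p=(NO[0],NO[1],NY)
A=draw(a,"top",p,284,143,85,87,6,1.5);B=draw(b,"side",p,284,175,92,75,8,1.5)
h=max(A.shape[0],B.shape[0]);cv2.imwrite(f"pics/A{k}.png",A);cv2.imwrite(f"pics/B{k}.png",B)
print("nest tcp",tonest(cur()[0]).round(1),"force",cur()[2]['force'].round(1), "rel rot deg",np.degrees((tool_nest().inv()*cur()[1]).as_rotvec()).round(2),cur()[2]['finger_gap'],cur()[2]['t'])
E
python3 look.py 2
```

```text
t: 6.95
tcp_pos: [0.5683, 0.0227, 0.1629]
orientation: [2.704, -0.001, -0.377]
force: [0.5, 0.3, -4.8]
finger_gap: 0.095
nest tcp [  2.1   2.  102.1] force [ 0.1  0.1 -5.9] rel rot deg [0.15 0.26 0.16] 0.09103939281054108 7.05
```

View pics/A2.png

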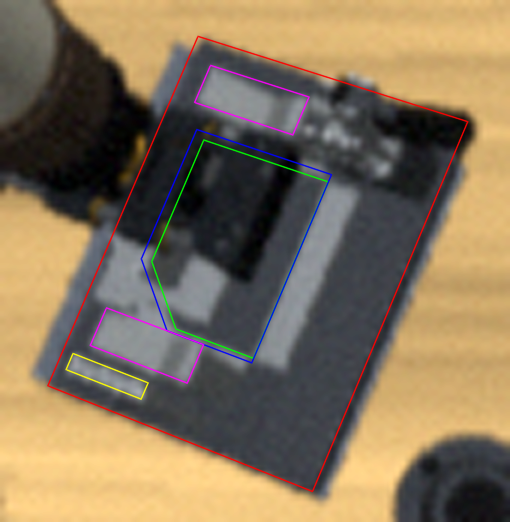

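View pics/B2.png

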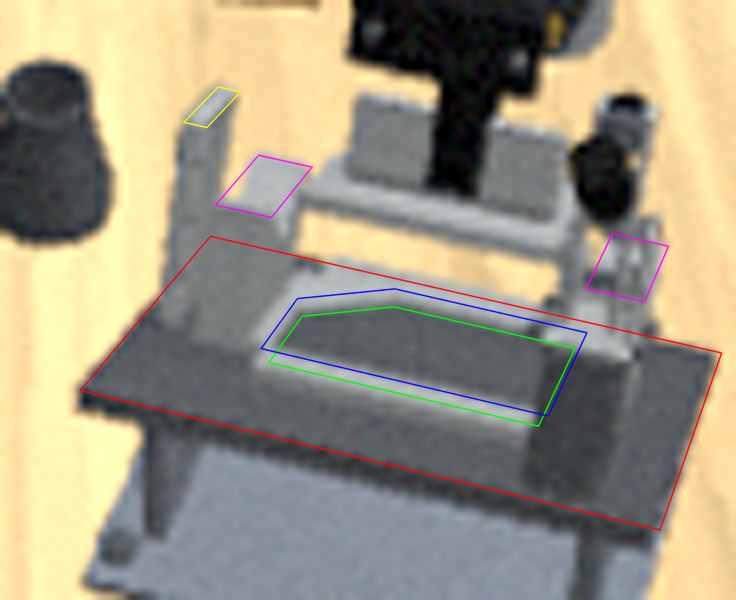

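```bash
cat > fo.py <<'E'
import sys
from plan import *
# overlay foot (in tool frame): args: pic suffix, foot offset in nest mm
def foot(k,o,out,bright=1.5,yaw=0):
    b=cv2.imread(f"pics/s{k}.png");x,y,w,h,kk=284,175,92,75,8
    c=np.clip(crop(b,x,y,w,h,kk).astype(float)*bright,0,255).astype(np.uint8)
    def pl(pts,col):
        q=np.array([((proj("side",nest(np.array(m)+o))-[x,y]+.5)*kk-.5) for m in pts]);cv2.polylines(c,[(q*8).astype(np.int32).reshape(-1,1,2)],True,col,1,cv2.LINE_AA,3)
    pl([(-50,55,8),(34,55,8),(34,-55,8),(-18,-55,8),(-50,-23,8)],(0,255,0));pl([(34,55,8),(34,-55,8),(34,-55,0),(34,55,0)],(255,0,0))
    pl([(4,-45,44),(4,45,44),(4,45,8),(4,-45,8)],(0,0,255))
    cv2.imwrite(out,c)
foot(sys.argv[1],np.array([float(v) for v in sys.argv[2:5]]),"pics/F%s.png"%sys.argv[1])
E
python3 fo.py 2 2.1 2.0 69.6
```

```text
(no output)
```

View pics/F2.png

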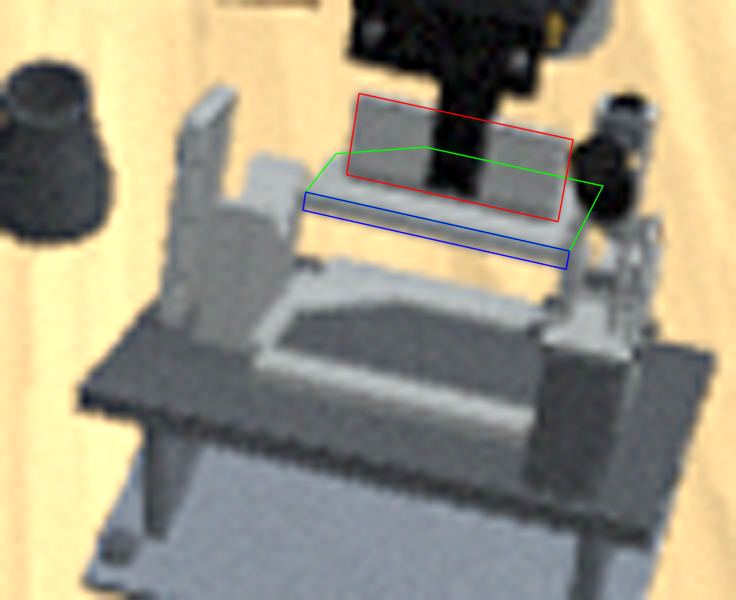

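Run:
```python
from plan import *
show(nest((0,-.8,46)),tool_nest())
```

```text
shift [-0.077 -0.049  1.401] turn [-0.025 -0.043 -0.027] min rows 1.0
```

```bash
python3 -m creep '[-0.08,-0.05,0.3,-0.02,-0.04,-0.03, -0.08,-0.05,0.6,-0.02,-0.04,-0.03, -0.08,-0.05,0.9,-0.02,-0.04,-0.03, -0.08,-0.05,1.2,-0.02,-0.04,-0.03, -0.08,-0.05,1.4,-0.02,-0.04,-0.03, -0.08,-0.05,1.4,-0.02,-0.04,-0.03]'; python3 look.py 3; python3 fo.py 3 0 -1.5 13.5
```

```text
t: 7.8
tcp_pos: [0.5588, 0.0039, 0.1129]
orientation: [2.704, 0.002, -0.375]
force: [-0.0, 0.7, -7.0]
finger_gap: 0.083
nest tcp [ 0.1 -0.8 46.1] force [ 0.2  0.9 -5.7] rel rot deg [ 0.01  0.02 -0.02] 0.08881605245718684 7.9
```

View pics/A3.png

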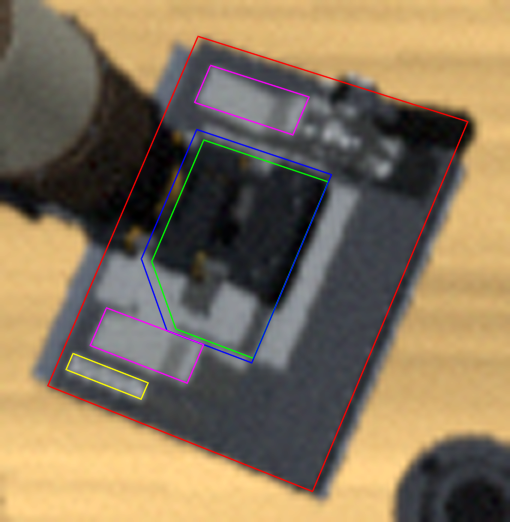

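View pics/F3.png

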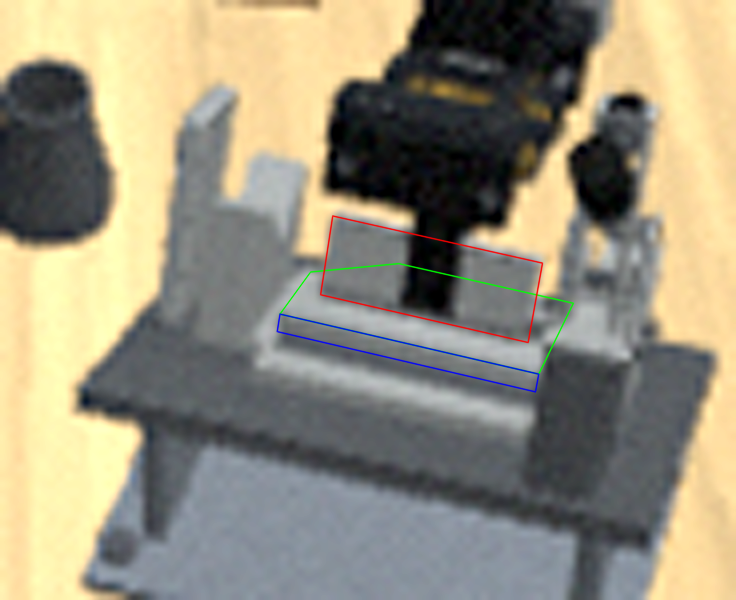

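```bash
python3 -m creep '[0,0,0.06,0,0,0, 0,0,0.12,0,0,0, 0,0,0.18,0,0,0, 0,0,0.24,0,0,0, 0,0,0.28,0,0,0, 0,0,0.31,0,0,0, 0,0,0.31,0,0,0]'; python3 look.py 4; python3 fo.py 4 0 -1.5 0
```

```text
t: 8.78
tcp_pos: [0.5573, -0.0005, 0.1023]
orientation: [2.705, 0.001, -0.375]
force: [0.4, 0.2, -6.6]
finger_gap: 0.089
nest tcp [ 0.2 -1.1 33.5] force [ 0.2 -0.6 -6.1] rel rot deg [-0.   -0.01 -0.02] 0.0908865266651748 8.875
```

View pics/F4.png

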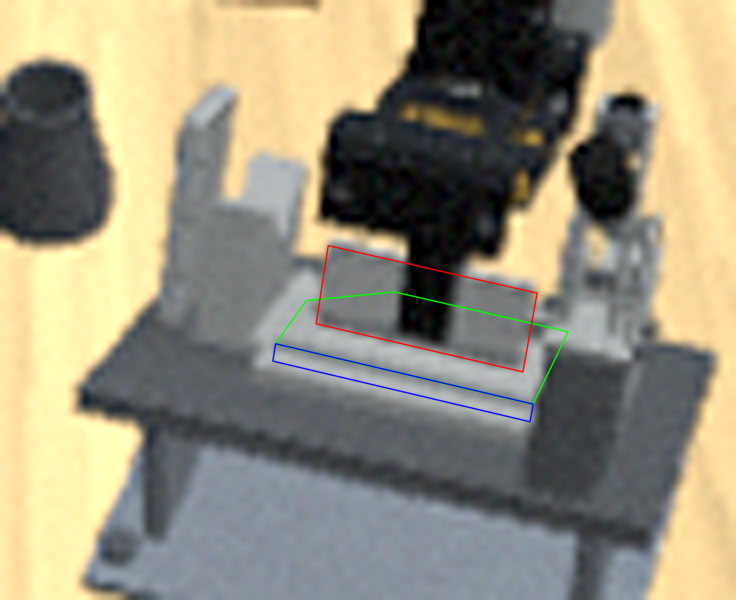

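```bash
python3 -m creep '[0,0,0.025,0,0,0, 0,0,0.05,0,0,0, 0,0,0.05,0,0,0]'; python3 -m creep '[0,0,0.025,0,0,0, 0,0,0.04,0,0,0, 0,0,0.04,0,0,0]';python3 -c "
from plan import *
print(tonest(cur()[0]))"
```

```text
t: 9.25
tcp_pos: [0.5574, -0.0008, 0.1016]
orientation: [2.706, -0.001, -0.374]
force: [-3.1, 4.4, 1.2]
finger_gap: 0.089
t: 9.62
tcp_pos: [0.5574, -0.0008, 0.1016]
orientation: [2.706, -0.002, -0.374]
force: [-4.7, 9.0, 9.1]
finger_gap: 0.09
[ 0.13106625 -0.97692701 32.57460482]
```

```bash
python3 -m creep '[0,0,-0.02,0,0,0, 0,0,-0.02,0,0,0, 0,0,-0.02,0,0,0, 0,0,-0.02,0,0,0]' -0.5; python3 -m creep '[0,0,-0.5,0,0,0, 0,0,-1.2,0,0,0, 0,0,-2.2,0,0,0, 0,0,-3.2,0,0,0, 0,0,-4.2,0,0,0, -0.5,-0.5,-4.7,0,0,0, -1,-1.5,-4.7,0,0,0, -1,-2.5,-4.7,0,0,0, -1,-3.5,-4.7,0,0,0]'; python3 look.py 5; python3 fo.py 5 0 -1.5 0
```

```text
t: 10.12
tcp_pos: [0.5568, -0.0019, 0.0997]
orientation: [2.705, 0.001, -0.375]
force: [1.1, 0.3, -0.2]
finger_gap: 0.245
t: 11.25
tcp_pos: [0.5954, 0.2061, 0.2106]
orientation: [2.705, 0.0, -0.374]
force: [1.0, 0.3, 0.1]
finger_gap: 0.25
nest tcp [-143.3  -42.   216.3] force [-0.9 -0.3 -0.6] rel rot deg [-0.19 -0.1  -0.21] 0.24954594566049468 11.35
```

View pics/F5.png

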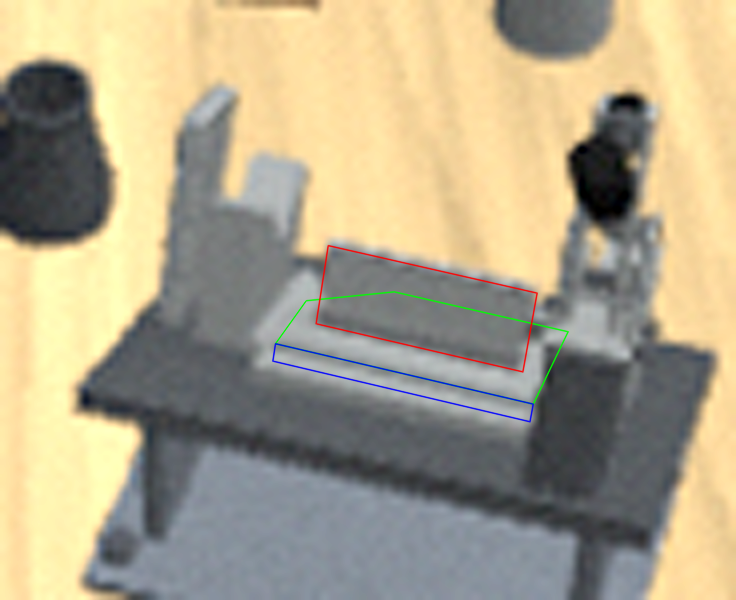

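View pics/A5.png

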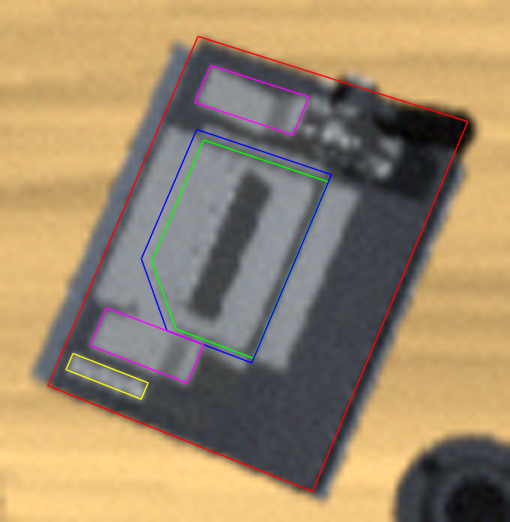

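Run:
```python
from h import *
t=cv2.imread("pics/top0.png");s=cv2.imread("pics/side0.png")
cc={}
for n,im,(x,y,w,h) in(("top",t,(200,172,50,70)),("side",s,(272,142,70,30))):
    c=im[y:y+h,x:x+w];big=cv2.resize(c,None,fx=8,fy=8,interpolation=cv2.INTER_CUBIC).astype(int)
    m=((big[...,2]-big[...,0])<15).astype(np.uint8)
    cs=max(cv2.findContours(m,cv2.RETR_EXTERNAL,cv2.CHAIN_APPROX_NONE)[0],key=cv2.contourArea)
    r=cv2.minAreaRect(cs);b=(cv2.boxPoints(r)+.5)/8-.5+[x,y];a=cv2.approxPolyDP(cs,8,True)[:,0]
    print(n,b.round(1).tolist(),np.array(r[1])/8,((a+.5)/8-.5+[x,y]).round(1).tolist());cc[n]=np.array(r[0])/8-.5+[x,y]
print(cc)
print("top centre onz",onz("top",cc["top"],.05),"side",onz("side",cc["side"],.05),tri(cc["top"],cc["side"]))
```

```text
top [[210.1, 231.3], [222.9, 177.8], [235.4, 180.8], [222.6, 234.3]] [12.86880589 55.00432968] [[224.2, 178.3], [222.8, 179.2], [210.6, 230.2], [213.2, 232.1], [222.8, 232.8], [234.9, 182.4], [233.9, 180.8]]
side [[279.3, 161.0], [280.2, 149.8], [329.6, 153.8], [328.7, 165.0]] [49.57896042 11.21560478] [[280.6, 150.8], [279.7, 159.1], [281.1, 160.8], [321.9, 164.4], [328.4, 163.8], [328.8, 153.9]]
{'top': array([222.69491577, 206.01523209]), 'side': array([304.35094833, 157.33576202])}
top centre onz [0.4670699  0.35066677 0.05      ] side [0.46644402 0.35386322 0.05      ] (array([0.46655317, 0.3499734 , 0.05317188]), np.float64(0.0006111636503291225))
```

Run:
```python
from h import *
for n,a,b in(("top",(216.5,232.2),(229.1,179.4)),("side",(279.8,155.4),(329.1,159.3))):
    A=onz(n,a,.05);B=onz(n,b,.05);d=B-A;print(n,A,B,(A+B)/2,np.linalg.norm(d),np.degrees(np.arctan2(d[1],d[0])))
```

```text
top [0.37141297 0.36887249 0.05      ] [0.56532485 0.33157263 0.05      ] [0.46836891 0.35022256 0.05      ] 0.19746669307235823 -10.888125011022268
side [0.36692239 0.37283875 0.05      ] [0.56582381 0.33483151 0.05      ] [0.4663731  0.35383513 0.05      ] 0.20250018503142916 -10.818001003891304
```

```bash
sed -i 's/^NO=.*/NO=np.array([.5533,-.0139,.072])+np.array([.930,-.367,0])*-.001;NY=-1.9456/' plan.py
python3 - <<'E'
from plan import *
show((.467,.3513,.16),down(-.189))
E
```

```text
shift [-4.291 -2.488  0.157] turn [ 4.184  0.414 -1.716] min rows 4.0
```

```bash
python3 -m creep '[-0.6,-0.35,0.0,0.6,0.06,-0.25, -1.2,-0.7,0,1.2,0.12,-0.5, -1.85,-1.05,0.05,1.8,0.18,-0.75, -2.45,-1.4,0.1,2.4,0.24,-1.0, -3.05,-1.75,0.1,3.0,0.3,-1.22, -3.7,-2.1,0.13,3.6,0.36,-1.48, -4.29,-2.49,0.16,4.18,0.41,-1.72, -4.29,-2.49,0.16,4.18,0.41,-1.72]' 1
python3 - <<'E'
from plan import *
show((.467,.3513,.05),down(-.189))
E
```

```text
t: 12.35
tcp_pos: [0.4664, 0.3489, 0.1634]
orientation: [-3.14, -0.002, -0.19]
force: [0.3, -0.6, 0.4]
finger_gap: 0.986
shift [-0.003 -0.058  2.835] turn [-0.014 -0.021 -0.009] min rows 2.0
```

```bash
python3 -m creep '[0,-0.04,0.6,0,-0.01,0, 0,-0.06,1.3,0,-0.02,0, 0,-0.06,2.0,0,-0.02,0, 0,-0.06,2.5,0,-0.02,0, 0,-0.06,2.83,0,-0.02,0, 0,-0.06,2.83,0,-0.02,0]';  python3 -m creep '[0,0,0,0,0,0, 0,0,0,0,0,0, 0,0,0,0,0,0, 0,0,0,0,0,0, 0,0,0,0,0,0, 0,0,0,0,0,0]' -1; python3 -c "
from plan import *
show((.467,.3513,.05),down(-.189))"
```

```text
t: 13.1
tcp_pos: [0.4685, 0.3512, 0.0493]
orientation: [-3.141, 0.0, -0.192]
force: [-0.7, 0.4, 0.5]
finger_gap: 1.0
t: 13.85
tcp_pos: [0.468, 0.3507, 0.0501]
orientation: [3.141, 0.0, -0.191]
force: [0.6, -4.5, 4.1]
finger_gap: 0.547
shift [-0.027 -0.01   0.002] turn [ 0.003  0.002 -0.016] min rows 1.0
```

```bash
python3 -m creep '[0,0,-0.4,0,0,0, 0,0,-1.2,0,0,0, 0,0,-2.4,0,0,0, 0,0,-3.6,0,0,0, 0,0,-4.8,0,0,0, 0,0,-4.8,0,0,0]'
python3 - <<'E'
from plan import *
s=cur()[2];print(s['force'],s['wrist_torque'],s['finger_gap'])
show(nest((-100,4,190)),tool_nest());show(nest((0,4,140)),tool_nest())
E
```

```text
t: 14.6
tcp_pos: [0.4694, 0.3536, 0.2461]
orientation: [-3.13, -0.005, -0.191]
force: [0.6, 0.6, -9.1]
finger_gap: 0.546
[ 0.61766631  0.60805154 -9.05150311] [ 0.07964704 -0.04903161 -0.00760809] 0.5463251072418789
shift [4.652 4.448 1.076] turn [-4.271 -0.422  1.722] min rows 5.0
shift [4.14  7.195 1.118] turn [-4.271 -0.422  1.722] min rows 6.0
```

```bash
python3 -m creep '[0.6,0.5,0,-0.5,-0.05,0.2, 1.2,1.1,0.1,-1.1,-0.1,0.42, 1.8,1.7,0.3,-1.6,-0.16,0.65, 2.4,2.2,0.5,-2.15,-0.2,0.86, 3.0,2.8,0.65,-2.7,-0.26,1.08, 3.55,3.35,0.8,-3.2,-0.3,1.3, 4.1,3.9,0.95,-3.75,-0.37,1.5, 4.65,4.45,1.08,-4.27,-0.42,1.72, 4.65,4.45,1.08,-4.27,-0.42,1.72]'; python3 -c "
from plan import *
show(nest((0,4,140)),tool_nest())"
```

```text
t: 15.72
tcp_pos: [0.6171, 0.1397, 0.1943]
orientation: [2.691, 0.007, -0.378]
force: [-0.5, 0.3, -8.2]
finger_gap: 0.54
shift [0.006 2.462 1.061] turn [ 0.132  0.073 -0.002] min rows 2.0
```

```bash
python3 -m creep '[0,0.6,0.2,0.05,0.03,0, 0,1.2,0.4,0.1,0.05,0, 0,1.8,0.6,0.13,0.07,0, 0,2.2,0.85,0.13,0.07,0, 0,2.46,1.06,0.13,0.07,0, 0,2.46,1.06,0.13,0.07,0]'; python3 look.py 6
```

```text
t: 16.48
tcp_pos: [0.5772, 0.0412, 0.202]
orientation: [2.708, -0.003, -0.373]
force: [0.9, 0.2, -8.4]
finger_gap: 0.539
nest tcp [ -0.6   3.7 144.2] force [-0.4 -0.2 -8.4] rel rot deg [ 0.24  0.32 -0.08] 0.5435248081599436 16.575
```

View pics/A6.png

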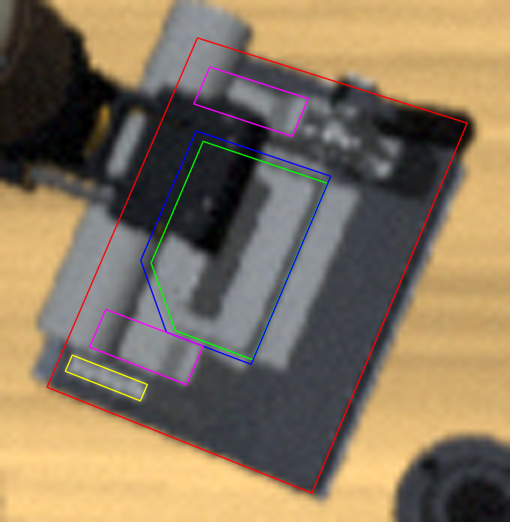

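View pics/B6.png

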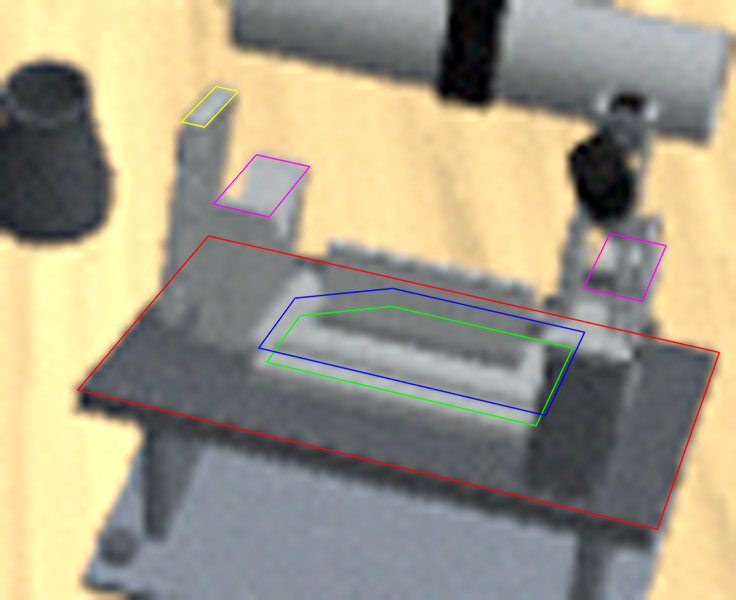

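```bash
cat > po.py <<'E'
import sys
from plan import *
def pipe(k,o,out,rot=None,x=284,y=145,w=98,h=75):
    kk=8;b=cv2.imread(f"pics/s{k}.png")
    c=np.clip(crop(b,x,y,w,h,kk).astype(float)*1.4,0,255).astype(np.uint8)
    for ye,col in((-100,(0,0,255)),(100,(0,255,0))):
        q=np.array([((proj("side",nest(np.array([24*np.cos(a),ye,24*np.sin(a)])+o))-[x,y]+.5)*kk-.5) for a in np.linspace(0,6.28,40)]);cv2.polylines(c,[(q*8).astype(np.int32).reshape(-1,1,2)],True,col,1,cv2.LINE_AA,3)
    q=np.array([((proj("side",nest(np.array(m)))-[x,y]+.5)*kk-.5) for m in((-26,-100,92),(26,-100,92),(26,-100,0),(-26,-100,0))]);cv2.polylines(c,[(q*8).astype(np.int32).reshape(-1,1,2)],True,(0,255,255),1,cv2.LINE_AA,3)
    cv2.imwrite(out,c)
pipe(sys.argv[1],np.array([float(v) for v in sys.argv[2:5]]),"pics/P%s.png"%sys.argv[1])
E
python3 po.py 6 -.6 3.7 144.2
```

```text
(no output)
```

View pics/P6.png

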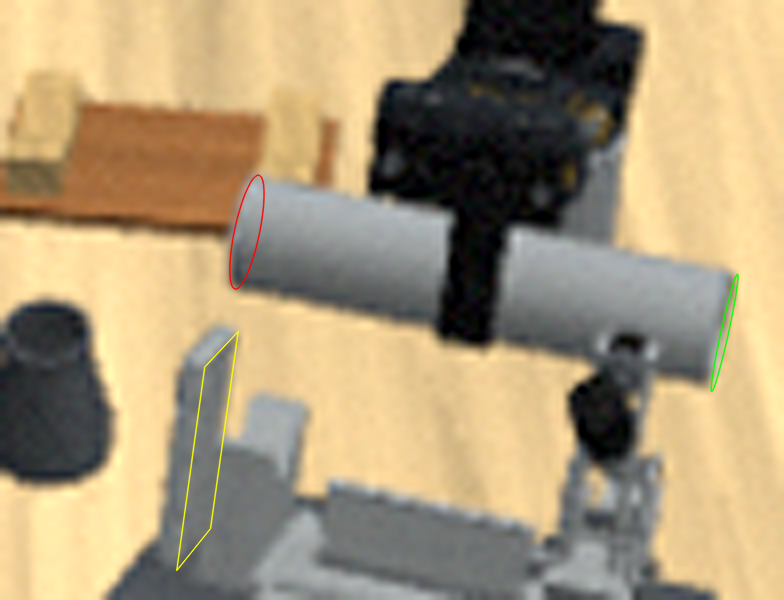

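Run:
```python
from plan import *
show(nest((0,3.5,80)),tool_nest())
```

```text
shift [-0.013  0.022  1.606] turn [-0.04  -0.053  0.013] min rows 2.0
```

```bash
python3 -m creep '[0,0.01,0.2,-0.02,-0.03,0, -0.01,0.02,0.5,-0.04,-0.05,0.01, -0.01,0.02,0.8,-0.04,-0.05,0.01, -0.01,0.02,1.1,-0.04,-0.05,0.01, -0.01,0.02,1.35,-0.04,-0.05,0.01, -0.01,0.02,1.55,-0.04,-0.05,0.01, -0.01,0.02,1.6,-0.04,-0.05,0.01, -0.01,0.02,1.6,-0.04,-0.05,0.01]'; python3 look.py 7; python3 po.py 7 0 3.5 80
```

```text
t: 17.58
tcp_pos: [0.5679, 0.0163, 0.1451]
orientation: [2.705, -0.0, -0.375]
force: [1.0, 0.4, -8.6]
finger_gap: 0.547
nest tcp [ 0.5  3.6 80.8] force [-0.1 -0.4 -8.3] rel rot deg [ 0.01  0.04 -0.  ] 0.5408870595221319 17.675
```

View pics/P7.png

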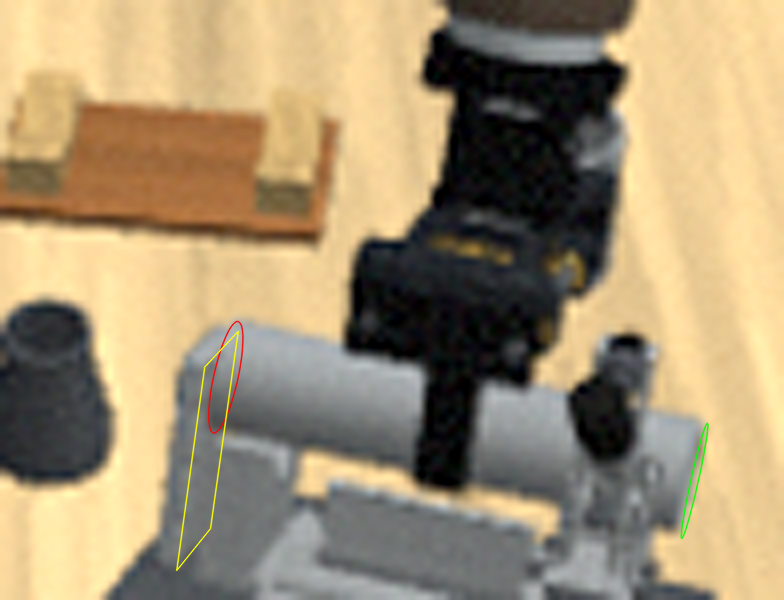

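View pics/A7.png

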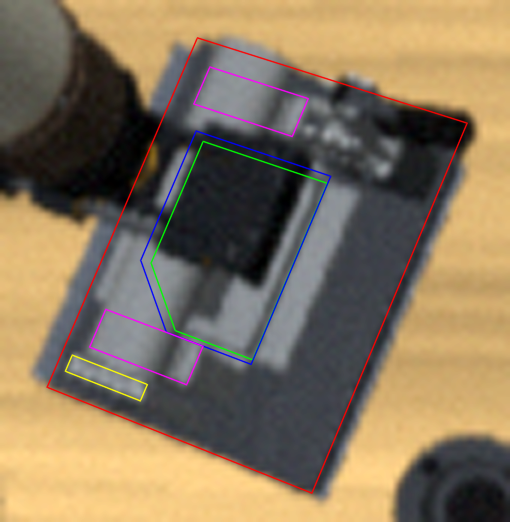

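```bash
python3 -m creep '[0,-0.01,0.05,0,0,0, 0,-0.01,0.1,0,0,0, 0,-0.01,0.15,0,0,0, 0,-0.01,0.19,0,0,0, 0,-0.01,0.22,0,0,0, 0,-0.01,0.22,0,0,0]';python3 -m creep '[0,0,0.02,0,0,0, 0,0,0.04,0,0,0, 0,0,0.04,0,0,0]'; python3 -c "
from plan import *
print(tonest(cur()[0]),RN.T@cur()[2]['force'])"
```

```text
t: 18.42
tcp_pos: [0.5664, 0.0131, 0.1367]
orientation: [2.705, 0.0, -0.375]
force: [0.7, -0.1, -7.9]
finger_gap: 0.543
t: 18.8
tcp_pos: [0.5665, 0.0128, 0.1361]
orientation: [2.705, -0.001, -0.375]
force: [-0.2, 1.5, -3.7]
finger_gap: 0.542
[ 0.24077876  3.54972553 70.65373909] [-2.80659222 -0.70620545 -2.76592407]
```

```bash
python3 -m creep '[-0.03,0,0,0,0,0, -0.06,0,0,0,0,0, -0.08,0,0,0,0,0, -0.08,0,0,0,0,0]'; python3 -c "
from plan import *
print(tonest(cur()[0]),RN.T@cur()[2]['force'])";python3 -m creep '[-0.02,0,0,0,0,0, -0.04,0,0,0,0,0, -0.04,0,0,0,0,0]'; python3 -c "
from plan import *
print(tonest(cur()[0]),RN.T@cur()[2]['force'])"
```

```text
t: 19.3
tcp_pos: [0.564, 0.0137, 0.1361]
orientation: [2.705, -0.001, -0.374]
force: [4.4, -1.1, -1.5]
finger_gap: 0.54
[ 0.23345997  0.87044475 70.59819051] [-1.17394298  4.50017033 -1.15851155]
t: 19.68
tcp_pos: [0.5639, 0.0138, 0.1361]
orientation: [2.706, -0.004, -0.373]
force: [8.4, -5.7, -4.2]
finger_gap: 0.542
[ 0.19227807  0.72484848 70.65247787] [ 0.25182288  9.9327282  -4.79448713]
```

```bash
python3 -m creep '[0.02,0,0.03,0,0,0, 0.02,0,0.05,0,0,0, 0.02,0,0.05,0,0,0]'; python3 -c "
from plan import *
print(tonest(cur()[0]),RN.T@cur()[2]['force'])"; python3 -m creep '[0,0,0,0,0,0, 0,0,0,0,0,0, 0,0,0,0,0,0, 0,0,0,0,0,0, 0,0,0,0,0,0]' 0.4; python3 -c "
from plan import *
print(tonest(cur()[0]),RN.T@cur()[2]['force'])"; python3 -m creep '[0,0,-0.3,0,0,0, 0,0,-0.8,0,0,0, 0,0,-1.6,0,0,0, 0,0,-2.6,0,0,0, 0,0,-3.6,0,0,0, 0,0,-3.6,0,0,0]'; python3 look.py 8; python3 po.py 8 0 0 70.5
```

```text
t: 20.05
tcp_pos: [0.5639, 0.0137, 0.136]
orientation: [2.706, -0.004, -0.373]
force: [4.4, -0.2, 5.9]
finger_gap: 0.544
[ 0.22808555  0.79565545 70.51153313] [1.21723277 4.12588971 5.97661371]
t: 20.68
tcp_pos: [0.562, 0.0131, 0.1334]
orientation: [2.704, 0.001, -0.375]
force: [-0.5, 0.2, 0.3]
finger_gap: 0.701
[ 0.26621518 -0.82039518 67.63870178] [ 0.12326892 -0.50908848  0.28917449]
t: 21.42
tcp_pos: [0.5864, 0.0716, 0.2679]
orientation: [2.711, -0.006, -0.373]
force: [0.0, -0.8, -0.1]
finger_gap: 0.702
nest tcp [ 1.000e-01 -9.000e-01  2.122e+02] force [0.1 0.7 0. ] rel rot deg [ 0.02 -0.02 -0.01] 0.6960998308051378 21.525
```

View pics/P8.png

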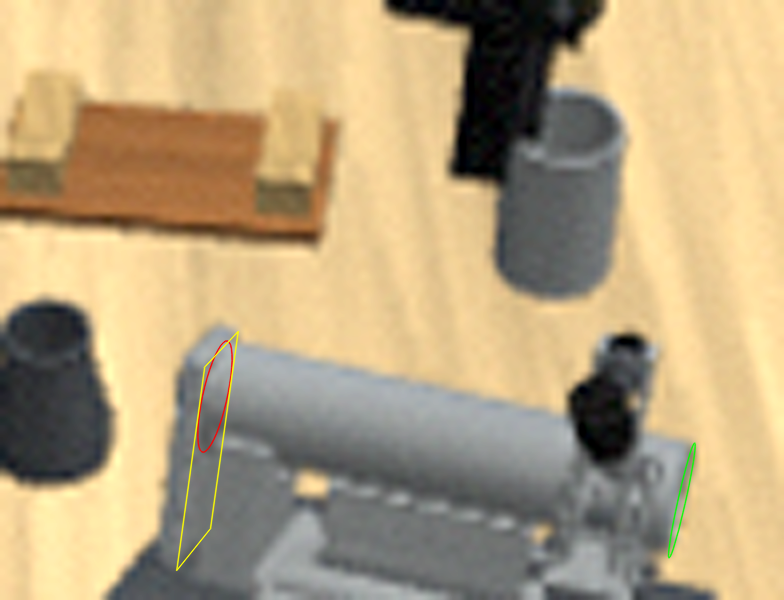

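View pics/A8.png

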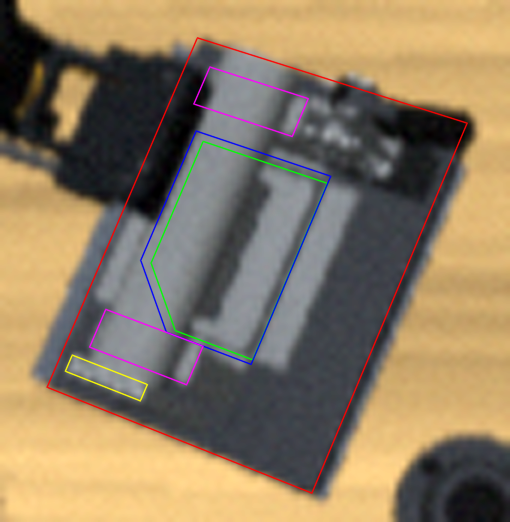

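Run:
```python
from plan import *
t=cv2.imread("pics/t8.png");s=cv2.imread("pics/s8.png")
def ov(im,n,x,y,w,h,k):
    c=np.clip(crop(im,x,y,w,h,k).astype(float)*2,0,255).astype(np.uint8)
    f=lambda m:tuple(int(v) for v in (proj(n,nest(m))-[x,y]+.5)*k-.5)
    for th,col in((.8,(255,0,0)),(1.0,(0,255,0)),(1.2,(0,0,255))):
        d=np.array([np.sin(th),0,np.cos(th)]);pv=np.array([66,78,104])
        cv2.line(c,f(pv),f(pv+58*d),col,1);
        for q in(58,124):cv2.circle(c,f(pv+q*d),3,col,1)
    return c
cv2.imwrite("pics/cl.png",np.hstack([ov(t,"top",325,140,45,45,9),ov(s,"side",335,175,43,45,9)]))
print(cur()[2]['joint_pos'])
```

```text
[ 0.52089833  0.43709016 -0.01834576  0.2682967  -1.46815378  0.59979042]
```

View pics/cl.png

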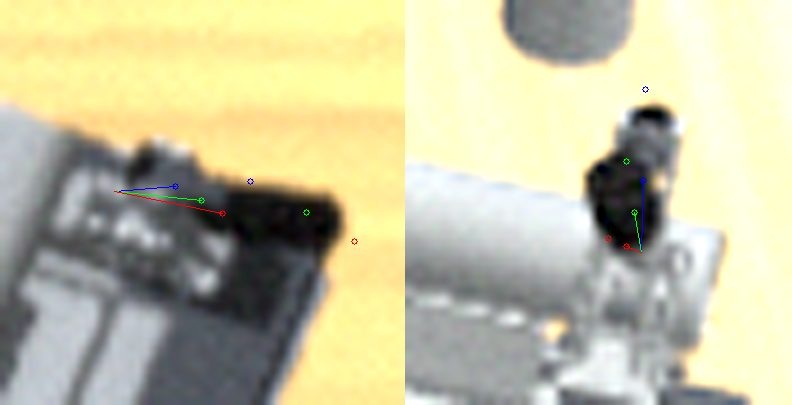

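```bash
cat >> plan.py <<'E'
def tool_h(th):
    s,c=np.sin(th),np.cos(th);x,y,z=RN.T
    Z=-(s*x+c*z);Y=-y;return Ro.from_matrix(np.c_[np.cross(Y,Z),Y,Z])
def hp(th,r):return nest((66+r*np.sin(th),78,104+r*np.cos(th)))
E
python3 - <<'E'
from plan import *
print(nest((40,-20,320)),hp(1.03,220),hp(1.03,100),hp(0,100))
show(nest((40,-20,320)),tool_h(0));show(hp(1.03,220),tool_h(1.03))
E
```

```text
[0.56999601 0.08590271 0.37892322] [ 0.57409321 -0.1713763   0.37650561] [ 0.5986683  -0.10890781  0.27703827] [ 0.63461917 -0.01752274  0.28477959]
shift [-0.477  0.997 -2.696] turn [-0.0000e+00  5.0000e-03  1.5002e+01] min rows 9.0
shift [ 1.972  6.364 -0.13 ] turn [ 7.662 -7.656 13.539] min rows 10.0
```

```bash
python3 -m creep '[-0.05,0.1,-0.5,0,0,1.5, -0.1,0.2,-1.0,0,0,3, -0.15,0.3,-1.5,0,0,4.5, -0.2,0.4,-1.8,0,0,6, -0.25,0.5,-2.1,0,0,7.5, -0.3,0.6,-2.3,0,0,9, -0.35,0.7,-2.5,0,0,10.5, -0.4,0.8,-2.6,0,0,12, -0.45,0.9,-2.7,0,0,13.5, -0.48,1.0,-2.7,0,0,15]'
python3 - <<'E'
from plan import *
print(cur()[2]['joint_pos'].round(2))
show(nest((40,-20,320)),tool_h(0));show(hp(1.03,220),tool_h(1.03))
E
```

```text
t: 22.78
tcp_pos: [0.5697, 0.0853, 0.3779]
orientation: [-3.141, -0.439, -1.951]
force: [0.3, 0.5, 0.5]
finger_gap: 0.703
[ 0.55  0.37  0.16  0.26 -1.72 -0.94]
shift [-0.005 -0.002 -0.031] turn [ 0.02  -0.022 -0.045] min rows 1.0
shift [ 5.342 -2.483  2.545] turn [-5.000e-03 -9.858e+00 -5.200e-02] min rows 6.0
```

```bash
python3 -m creep '[0.55,-0.15,0.05,0,-0.9,0, 1.1,-0.4,0.2,0,-1.9,0, 1.7,-0.6,0.4,0,-2.9,0, 2.3,-0.9,0.65,0,-3.9,0, 2.9,-1.2,0.95,0,-4.9,0, 3.5,-1.5,1.3,0,-5.9,0, 4.0,-1.8,1.6,0,-6.9,0, 4.5,-2.0,1.9,0,-7.9,0, 5.0,-2.25,2.25,0,-8.9,-0.02, 5.34,-2.48,2.54,0,-9.86,-0.05]'
python3 -m creep '[0,0,0,0,0,0]'
python3 look.py 9
python3 - <<'E'
from plan import *
print(cur()[2]['joint_pos'].round(2))
show(hp(1.03,220),tool_h(1.03));show(hp(1.03,100),tool_h(1.03))
a=cv2.imread("pics/t9.png");b=cv2.imread("pics/s9.png")
cv2.imwrite("pics/v9.png",np.hstack([crop(a,300,110,100,120,4),crop(b,310,130,100,120,4)]))
E
```

```text
t: 24.02
tcp_pos: [0.5751, -0.1719, 0.376]
orientation: [3.139, 0.599, -1.943]
force: [-0.0, 0.2, -0.5]
finger_gap: 0.699
t: 24.15
tcp_pos: [0.5748, -0.1735, 0.3739]
orientation: [3.134, 0.596, -1.95]
force: [-1.0, -0.2, -0.3]
finger_gap: 0.699
nest tcp [253.8  79.1 217.1] force [-0.1  0.3  0.2] rel rot deg [ 45.88 -46.13  81.  ] 0.6987459011951742 24.25
[-0.34  0.31  0.32 -0.59 -1.56 -0.04]
shift [ 0.007  0.028 -0.02 ] turn [0.039 0.013 0.017] min rows 1.0
shift [0.011 0.016 2.98 ] turn [0.039 0.013 0.017] min rows 2.0
```

View pics/v9.png

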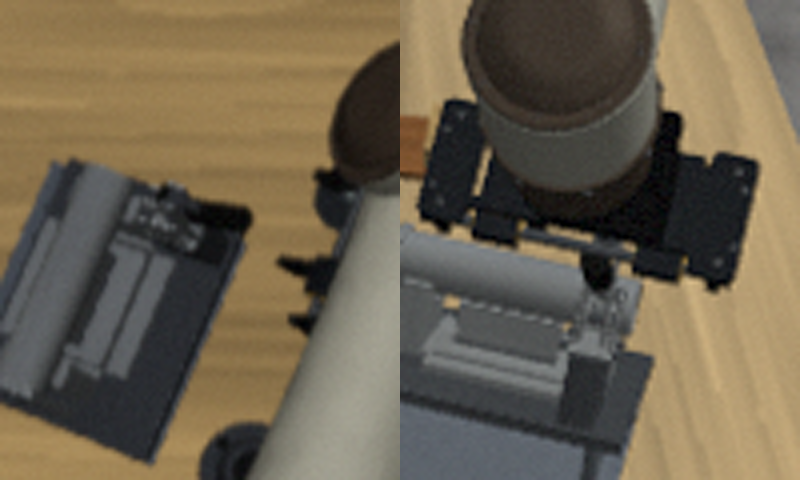

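Run:
```python
from plan import *
p,r,_=cur()
for n,(x,y),off in(("top",(300,110),0),("side",(310,130),400)):
  for sy in(-.03,.03):
    q=p+r.apply([0,sy,.019]);print(n,"tip",((proj(n,q)-[x,y]+.5)*4+[off,0]).round())
  for R in(58,91,124):
    for th in(.95,1.03,1.1): print(n,R,th,((proj(n,hp(th,R))-[x,y]+.5)*4+[off,0]).round())
```

```text
top tip [317. 186.]
top tip [287. 260.]
top 58 0.95 [187. 208.]
top 58 1.03 [191. 210.]
top 58 1.1 [195. 212.]
top 91 0.95 [208. 209.]
top 91 1.03 [215. 213.]
top 91 1.1 [221. 217.]
top 124 0.95 [231. 211.]
top 124 1.03 [240. 217.]
top 124 1.1 [248. 221.]
side tip [639. 241.]
side tip [549. 222.]
side 58 0.95 [603. 271.]
side 58 1.03 [602. 277.]
side 58 1.1 [601. 282.]
side 91 0.95 [602. 258.]
side 91 1.03 [600. 267.]
side 91 1.1 [598. 276.]
side 124 0.95 [601. 244.]
side 124 1.03 [598. 257.]
side 124 1.1 [595. 269.]
```

Run:
```python
from plan import *
a=cv2.imread("pics/t9.png");b=cv2.imread("pics/s9.png")
cv2.imwrite("pics/v9b.png",np.hstack([np.clip(crop(a,345,140,50,65,8)*1.8,0,255),np.clip(crop(b,405,0,1,1,1)*0,0,255)*0+0 if 0 else np.clip(crop(b,325,160,50,65,8)*1.8,0,255)]).astype(np.uint8))
```

```text
(no output)
```

View pics/v9b.png

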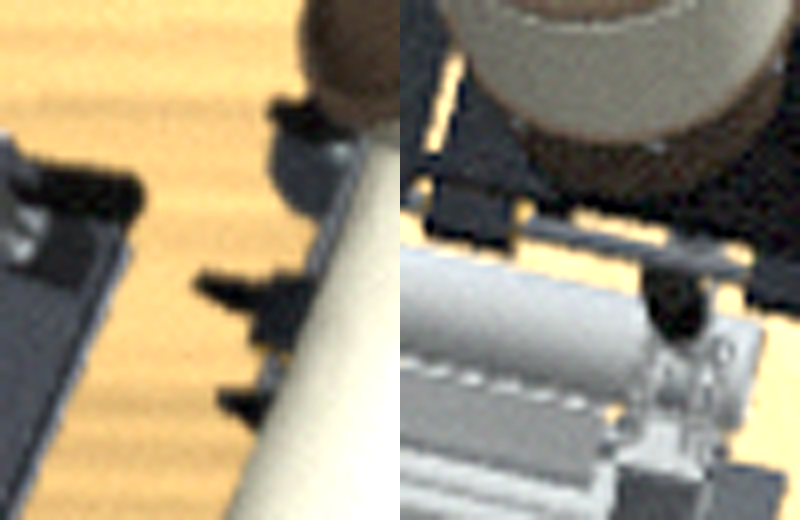

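```bash
python3 -m creep '[0.01,0.02,0.5,0.04,0.01,0.02, 0.01,0.02,1.0,0.04,0.01,0.02, 0.01,0.02,1.5,0.04,0.01,0.02, 0.01,0.02,2.0,0.04,0.01,0.02, 0.01,0.02,2.4,0.04,0.01,0.02, 0.01,0.02,2.8,0.04,0.01,0.02, 0.01,0.02,2.98,0.04,0.01,0.02, 0.01,0.02,2.98,0.04,0.01,0.02]'
python3 look.py 10
python3 - <<'E'
from plan import *
show(hp(1.03,100),tool_h(1.03))
a=cv2.imread("pics/t10.png");b=cv2.imread("pics/s10.png")
cv2.imwrite("pics/v10.png",np.hstack([np.clip(crop(a,325,140,50,65,8)*1.8,0,255),np.clip(crop(b,325,160,50,65,8)*1.8,0,255)]).astype(np.uint8))
E
```

```text
t: 25.25
tcp_pos: [0.5991, -0.1081, 0.2779]
orientation: [-3.139, 0.594, -1.943]
force: [0.2, 0.3, 0.5]
finger_gap: 0.699
nest tcp [152.1  78.6 157.2] force [ 0.6 -0.3  0.1] rel rot deg [ 46.15 -45.83  81.16] 0.6977388323498904 25.35
shift [0.032 0.016 0.029] turn [-0.024  0.006  0.024] min rows 1.0
```

View pics/v10.png

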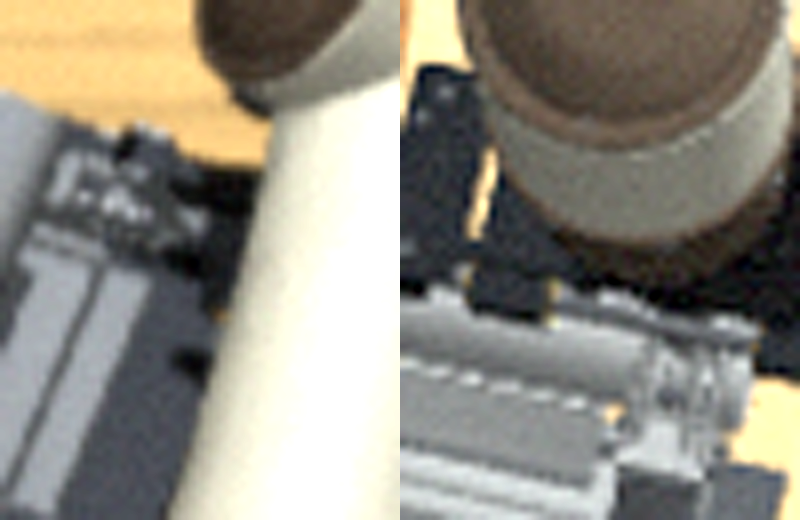

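```bash
python3 -m creep '[0,0,0,0,0,0, 0,0,0,0,0,0, 0,0,0,0,0,0, 0,0,0,0,0,0, 0,0,0,0,0,0, 0,0,0,0,0,0]' -1
python3 - <<'E'
from plan import *
print(cur()[2]['wrist_torque'],tonest(cur()[0]))
q=tonest(cur()[0])-[66,78,104];print(q,np.hypot(q[0],q[2]),np.arctan2(q[0],q[2]))
p,r,_=cur()
for th in(.9,.77,.64,.51,.38,.25,.13,0,-.02):print(th,end=' ');show(hp(th,98),tool_h(th))
E
```

```text
t: 26.1
tcp_pos: [0.5971, -0.1078, 0.278]
orientation: [3.139, 0.594, -1.944]
force: [-4.9, 1.1, 1.8]
finger_gap: 0.245
[-0.57188693  1.40693708  0.7497495 ] [151.74755593  76.15039182 156.50661836]
[85.74755593 -1.84960818 52.50661836] 100.54644857170715 1.021353011551299
0.9 shift [-0.296 -0.047  0.084] turn [0.034 1.248 0.015] min rows 1.0
0.77 shift [-0.608 -0.048  0.146] turn [0.033 2.489 0.017] min rows 2.0
0.64 shift [-0.909 -0.048  0.248] turn [0.032 3.731 0.019] min rows 3.0
0.51 shift [-1.195 -0.049  0.388] turn [0.031 4.972 0.021] min rows 3.0
0.38 shift [-1.461 -0.05   0.564] turn [0.03  6.214 0.023] min rows 4.0
0.25 shift [-1.701 -0.051  0.773] turn [0.028 7.455 0.025] min rows 5.0
0.13 shift [-1.897 -0.052  0.992] turn [0.027 8.601 0.027] min rows 5.0
0 shift [-2.078 -0.054  1.254] turn [0.025 9.842 0.029] min rows 6.0
-0.02 shift [-2.102 -0.054  1.296] turn [ 0.025 10.033  0.03 ] min rows 6.0
```

Run:
```python
from plan import *
for th in(.9,.77,.64,.51,.38,.25,.15,.08,.03,0,-.02):print(th,end=' ');show(hp(th,100.5),tool_h(th))
```

```text
0.9 shift [-0.304 -0.047  0.022] turn [0.034 1.248 0.015] min rows 1.0
0.77 shift [-0.624 -0.047  0.086] turn [0.033 2.489 0.017] min rows 2.0
0.64 shift [-0.933 -0.048  0.19 ] turn [0.032 3.731 0.019] min rows 3.0
0.51 shift [-1.226 -0.049  0.334] turn [0.031 4.972 0.021] min rows 3.0
0.38 shift [-1.498 -0.05   0.514] turn [0.03  6.214 0.023] min rows 4.0
0.25 shift [-1.745 -0.051  0.728] turn [0.028 7.455 0.025] min rows 5.0
0.15 shift [-1.914 -0.052  0.914] turn [0.027 8.41  0.027] min rows 5.0
0.08 shift [-2.021 -0.053  1.053] turn [0.026 9.078 0.028] min rows 6.0
0.03 shift [-2.092 -0.053  1.157] turn [0.026 9.556 0.029] min rows 6.0
0 shift [-2.131 -0.054  1.221] turn [0.025 9.842 0.029] min rows 6.0
-0.02 shift [-2.157 -0.054  1.265] turn [ 0.025 10.033  0.03 ] min rows 6.0
```

```bash
python3 -m creep '[-0.15,0,0.01,0,0.6,0, -0.3,0,0.02,0,1.25,0, -0.46,0,0.05,0,1.85,0, -0.62,0,0.09,0,2.49,0, -0.78,0,0.14,0,3.1,0, -0.93,0,0.19,0,3.73,0, -1.08,0,0.26,0,4.35,0, -1.23,0,0.33,0,4.97,0]'
python3 - <<'E'
from plan import *
q=tonest(cur()[0])-[66,78,104];print(q,np.hypot(q[0],q[2]),np.arctan2(q[0],q[2]),cur()[2]['finger_gap'])
for th in(.51,.44,.38,.31,.25,.2,.15,.1,.05,0):print(th,end=' ');show(hp(th,100.5),tool_h(th))
E
```

```text
t: 27.1
tcp_pos: [0.615, -0.0629, 0.2942]
orientation: [3.139, 0.071, -1.945]
force: [-3.7, 0.4, -2.6]
finger_gap: 0.248
[48.71668383 -1.63809094 87.65138881] 100.28001417733368 0.5072856428946936 0.24841043156993203
0.51 shift [ 0.007 -0.041 -0.006] turn [ 0.021 -0.023  0.008] min rows 1.0
0.44 shift [-0.169 -0.041  0.   ] turn [0.021 0.646 0.009] min rows 1.0
0.38 shift [-0.319 -0.041  0.015] turn [0.021 1.219 0.01 ] min rows 1.0
0.31 shift [-0.492 -0.041  0.043] turn [0.021 1.887 0.01 ] min rows 2.0
0.25 shift [-0.639 -0.042  0.077] turn [0.02  2.46  0.011] min rows 2.0
0.2 shift [-0.76  -0.042  0.112] turn [0.02  2.937 0.012] min rows 2.0
0.15 shift [-0.879 -0.042  0.153] turn [0.02  3.415 0.012] min rows 2.0
0.1 shift [-0.995 -0.042  0.2  ] turn [0.019 3.892 0.013] min rows 3.0
0.05 shift [-1.109 -0.042  0.253] turn [0.019 4.37  0.013] min rows 3.0
0 shift [-1.22  -0.043  0.311] turn [0.019 4.847 0.014] min rows 3.0
```

```bash
python3 -m creep '[-0.17,0,0,0,0.65,0, -0.32,0,0.02,0,1.22,0, -0.49,0,0.04,0,1.89,0, -0.64,0,0.08,0,2.46,0, -0.76,0,0.11,0,2.94,0, -0.88,0,0.15,0,3.4,0, -1.0,0,0.2,0,3.9,0, -1.0,0,0.2,0,3.9,0]'
python3 - <<'E'
from plan import *
q=tonest(cur()[0])-[66,78,104];print(q,np.hypot(q[0],q[2]),np.arctan2(q[0],q[2]),RN.T@cur()[2]['force'])
for th in(.1,.05,0.02,0,-.02,-.04):print(th,end=' ');show(hp(th,100.5),tool_h(th))
E
```

```text
t: 28.1
tcp_pos: [0.6302, -0.0249, 0.2884]
orientation: [3.139, -0.338, -1.944]
force: [-4.9, 1.8, -1.5]
finger_gap: 0.248
[ 9.18267769 -1.41899389 99.66878386] 100.09089891694713 0.09187257140473522 [-0.54055096 -5.21194519 -1.36023045]
0.1 shift [ 0.02  -0.035 -0.01 ] turn [ 0.02  -0.015  0.018] min rows 1.0
0.05 shift [-0.105 -0.036 -0.007] turn [0.02  0.463 0.019] min rows 1.0
0.02 shift [-0.18  -0.036 -0.003] turn [0.019 0.749 0.019] min rows 1.0
0 shift [-0.23  -0.036  0.002] turn [0.019 0.94  0.019] min rows 1.0
-0.02 shift [-0.28  -0.036  0.007] turn [0.019 1.131 0.02 ] min rows 1.0
-0.04 shift [-0.33  -0.036  0.014] turn [0.019 1.322 0.02 ] min rows 1.0
```

```bash
python3 -m creep '[-0.06,0,0,0,0.25,0, -0.11,0,-0.01,0,0.48,0, -0.16,0,0,0,0.65,0, -0.2,0,0,0,0.82,0, -0.23,0,0,0,0.94,0, -0.23,0,0,0,0.94,0]'
cat > q.py <<'E'
from plan import *
q=tonest(cur()[0])-[66,78,104];print(q,np.hypot(q[0],q[2]),np.arctan2(q[0],q[2]),RN.T@cur()[2]['force'],cur()[2]['wrist_torque'])
E
python3 q.py
```

```text
t: 28.85
tcp_pos: [0.6334, -0.017, 0.2848]
orientation: [3.139, -0.434, -1.944]
force: [-5.5, 2.4, -3.2]
finger_gap: 0.245
[-3.13936499e-02 -1.34326804e+00  1.00020251e+02] 100.02025622803251 -0.0003138729252508836 [-1.53257343 -5.9730187  -2.86369803] [ 2.0710416   0.93893766 -0.78574413]
```

```bash
python3 -m creep '[-0.03,0,0,0,0.1,0, -0.05,0,0,0,0.2,0, -0.05,0,0,0,0.2,0]';python3 q.py; python3 -m creep '[-0.03,0,0,0,0.1,0, -0.05,0,0,0,0.2,0, -0.05,0,0,0,0.2,0]';python3 q.py
```

```text
t: 29.22
tcp_pos: [0.634, -0.0154, 0.2839]
orientation: [3.139, -0.455, -1.945]
force: [-5.4, 2.4, -3.2]
finger_gap: 0.249
[-1.98012183 -1.35493229 99.96158673] 99.98119675073474 -0.019806237202650172 [-1.5710936  -5.91259981 -2.75433049] [ 2.09305778  0.85887823 -0.7813355 ]
t: 29.6
tcp_pos: [0.6347, -0.0137, 0.283]
orientation: [3.139, -0.476, -1.945]
force: [-4.6, 3.2, -3.6]
finger_gap: 0.248
[-3.98906385 -1.35958731 99.87481118] 99.95444231539817 -0.03991942151198672 [-2.64910022 -5.42450027 -2.72058328] [ 2.21137418  0.90585298 -0.83806646]
```

```bash
python3 look.py 11
python3 - <<'E'
from plan import *
a=cv2.imread("pics/t11.png");b=cv2.imread("pics/s11.png")
cv2.imwrite("pics/v11.png",np.hstack([np.clip(crop(a,305,140,60,75,7)*1.8,0,255),np.clip(crop(b,325,155,54,75,7)*1.8,0,255)]).astype(np.uint8))
E
```

```text
nest tcp [ 62.   76.7 203.9] force [-6.2  3.2 -3.7] rel rot deg [-1.85  1.64 89.94] 0.2426372783133424 29.7
```

View pics/v11.png

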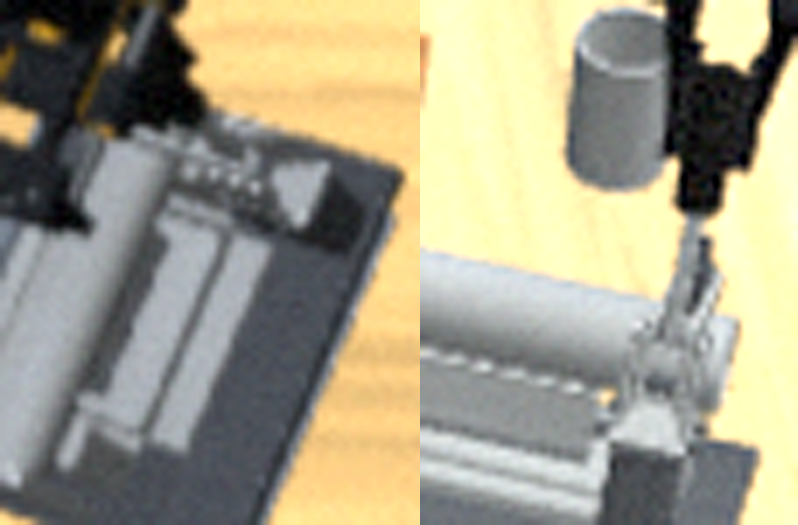

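```bash
python3 -m creep '[-0.03,0,0,0,0.1,0, -0.05,0,0,0,0.2,0, -0.05,0,0,0,0.2,0]';python3 q.py; python3 -m creep '[-0.03,0,0,0,0.1,0, -0.05,0,0,0,0.2,0, -0.05,0,0,0,0.2,0]';python3 q.py
```

```text
t: 30.08
tcp_pos: [0.6348, -0.0135, 0.2829]
orientation: [3.138, -0.499, -1.946]
force: [-7.0, -1.5, -2.5]
finger_gap: 0.246
[-4.21572794 -1.32102327 99.86318204] 99.95212598978758 -0.0421899866814168 [ 2.52831204 -6.00337331 -3.98895762] [ 1.20565905  1.05544105 -0.7838945 ]
t: 30.45
tcp_pos: [0.6348, -0.0134, 0.2827]
orientation: [3.138, -0.523, -1.947]
force: [-8.6, -5.1, 0.2]
finger_gap: 0.25
[-4.39714337 -1.33521464 99.78409416] 99.8809307017906 -0.04403808546828555 [ 7.19800788 -6.11493611 -3.18147232] [-0.01721175  1.25167245 -0.67428979]
```

```bash
python3 -m creep '[0,0,0,0,0,0, 0,0,0,0,0,0, 0,0,0,0,0,0, 0,0,0,0,0,0, 0,0,0,0,0,0]' 0.4; python3 q.py; python3 -m creep '[0,0,-0.3,0,0,0, 0,0,-0.8,0,0,0, 0,0,-1.5,0,0,0, 0,0,-2.5,0,0,0, 0,0,-3.5,0,0,0, -0.8,0,-4,0,0,0, -2,0,-4,0,0,0, -3.2,0,-4,0,0,0, -4.4,0,-4,0,0,0]'; python3 look.py 12
python3 - <<'E'
from plan import *
a=cv2.imread("pics/t12.png");b=cv2.imread("pics/s12.png")
cv2.imwrite("pics/v12.png",np.hstack([np.clip(crop(a,300,140,60,75,7)*1.8,0,255),np.clip(crop(b,325,155,54,75,7)*1.8,0,255)]).astype(np.uint8))
cv2.imwrite("pics/w12.png",b)
E
python3 po.py 12 0 0 70.5
```

```text
t: 31.08
tcp_pos: [0.6375, -0.011, 0.2833]
orientation: [-3.138, -0.516, -1.946]
force: [-0.4, 0.6, -0.9]
finger_gap: 0.676
[ -7.13519357   0.2631617  101.64782851] 101.8979490906321 -0.0700802855268924 [-0.76983547 -0.63124921 -0.63033102] [ 1.0562578  -0.44322852  0.02117461]
t: 32.2
tcp_pos: [0.7223, 0.2065, 0.3357]
orientation: [-3.138, -0.515, -1.946]
force: [-0.1, -0.4, 1.0]
finger_gap: 0.7
nest tcp [-136.2   76.4  346.4] force [-0.7 -0.  -2.5] rel rot deg [-3.91  3.8  89.56] 0.695398772614809 32.3
```

View pics/v12.png

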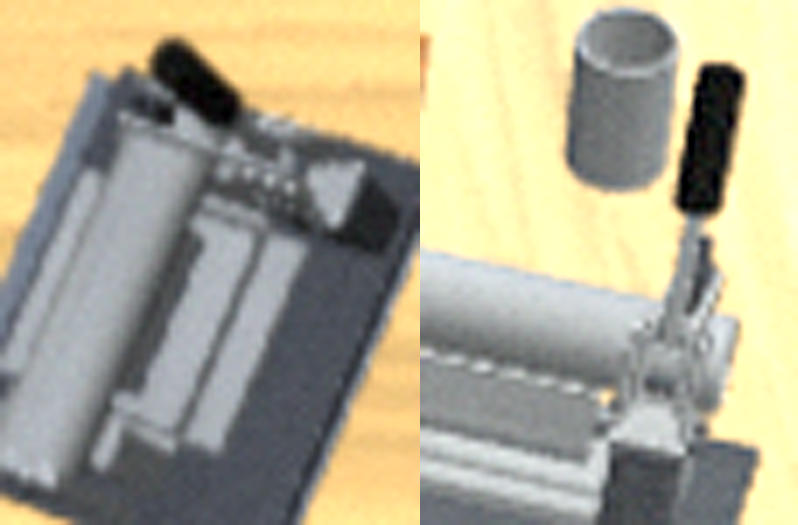

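View pics/P12.png

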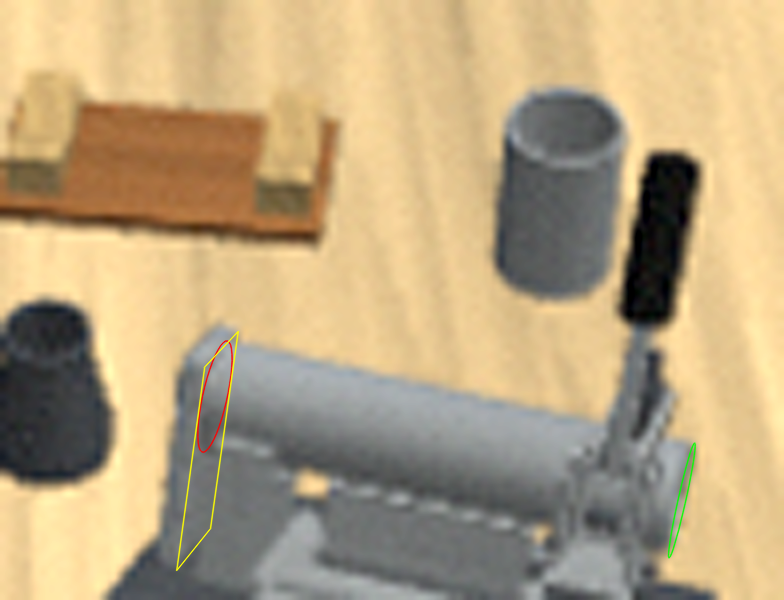

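View pics/s12.png

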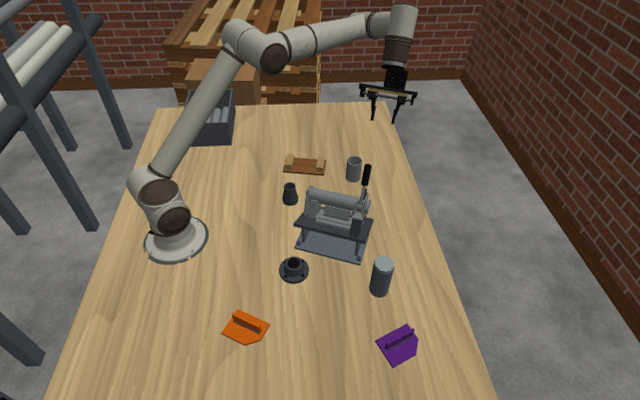

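Run:
```python
from plan import *
for th in(-.08,-.04,0,.06,.1):
  print(th,[(proj("top",hp(th,r))-[300,140]+.5)*7 for r in(58,124)],[(proj("side",hp(th,r))-[325,155]+.5)*7+[420,0] for r in(58,124)])
a=cv2.imread("pics/v12.png");m=(a.max(2)<55).astype(np.uint8);m=cv2.morphologyEx(m,cv2.MORPH_OPEN,np.ones((15,15)))
n,l,s,c=cv2.connectedComponentsWithStats(m)
for i in range(1,n):
  if s[i,4]>1500:
    r=cv2.minAreaRect(np.argwhere(l==i)[:,::-1].astype(np.float32));print(s[i],c[i].round(),r)
```

```text
-0.08 [array([212.92745605, 105.97666881]), array([149.29577169,  53.0734359 ])] [array([698.95915215, 211.39268134]), array([727.94739558,  64.34764934])]
-0.04 [array([217.07506991, 107.23035132]), array([158.42601836,  55.77165056])] [array([698.23629658, 212.5769946 ]), array([726.48901898,  66.34438836])]
0 [array([221.30838299, 108.55544908]), array([167.77265791,  58.64095628])] [array([697.47173284, 213.9679591 ]), array([724.93241589,  68.80586815])]
0.06 [array([227.80296486, 110.67216743]), array([182.15981453,  63.25498204])] [array([696.2490292 , 216.43908827]), array([722.41693218,  73.37159609])]
0.1 [array([232.2180804, 112.165903 ]), array([191.96932178,  66.52983062])] [array([695.38502219, 218.34047736]), array([720.62234229,  76.99761933])]
[ 157   48   81   78 3490] [197.  87.] ((196.54696655273438, 88.92568969726562), (102.55172729492188, 41.620689392089844), 43.60282516479492)
[ 680   67   60  145 5706] [708. 139.] ((708.1160888671875, 139.2177734375), (42.251976013183594, 148.2290496826172), 11.040940284729004)
[ 341  190   57   62 2508] [371. 223.] ((371.6319274902344, 223.56161499023438), (47.0328369140625, 65.70304107666016), 29.42745590209961)
```

```bash
python3 -m creep '[0,0,0,0,0,0, 0,0,0,0,0,0, 0,0,0,0,0,0, 0,0,0,0,0,0]'; python3 -c "
from station import finish_job
print(finish_job())"
```

```text
t: 32.8
tcp_pos: [0.7218, 0.2041, 0.3368]
orientation: [-3.138, -0.515, -1.948]
force: [0.6, 0.9, 0.9]
finger_gap: 0.7
the job is handed in; nothing more can be done
None
```

I loaded the fixture and handed the job in at about 33 s. I don't have a verdict, because none is reported.

- **Foot:** I took the bare-steel foot, not the orange or purple one, by its web, turned it and set it in the pocket. It touched bottom with the tool at 32.6 mm above the pocket floor, against 32.5 mm expected. The pictures show it flat, with the clipped corner in the cut corner.
- **Pipe:** I lowered it slowly and it met the V-blocks with its axis at about 70.5 mm. I then slid it until the end stop pushed back with 4.5 to 10 N. After release its outline is within about 1 pixel (2–3 mm) of the expected seat.
- **Clamp:** I swung the handle over until it met a firm stop, where the force rose by about 10 N. I measured this after the handle passed upright, at −0.04 rad by the tool. In the last pictures it stands upright, and the angle readings disagree slightly: about +0.02 rad from the top view and about −0.05 rad from the side view. Both are below 0.06 rad.
- **Not checked:** I did not see the rubber tip's contact with the pipe directly. I infer it from the firm stop and from the handle staying where I left it.
- **Bystanders and robot:** The can, flange, offcut and reducer look unmoved, and the robot was clear and touching nothing when I handed in.

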